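# Pin a batch of heel blocks in the guarded pinning machine

### The arm

A 6-joint arm with a two-finger parallel gripper is mounted at the origin on the work surface. World frame = base frame: x ahead of the robot, y to its left, z up, the work surface at z = 0. Lengths are in m, angles in degrees, forces in N, time in s.
With the tool pointing down it reaches from about 0.4 to 0.825 m from the base axis. Payload 7 kg.
Tool frame: the origin (TCP) lies on the centre line of the jaws, within the pads' length; the fingertips stand 22 mm ahead of it and the grasp point (between the pads) lies 3 mm ahead of it (ctrl.finger_overhang is the distance from the TCP to the fingertips, in m); z points along the fingers, y is the line along which they close (so a half turn about z gives the same grasp; the last joint's range is limited). The gripper opens to 88 mm and grips with 3 to 60 N. Pads are 19 mm wide; open, the fingers measure 130 mm over their backs; the gripper's body (78 mm by 193 mm) begins 47 mm behind the grasp point.
Start: joints at [-53.107, 20.546, 0.682, 0, -70.136, -16.507], TCP at [0.235, -0.633, 0.249] pointing down, gripper open.
Joint ranges: [-176.03, 176.03], [-82.01, 121.73], [-58.28, 71.71], [-173.87, 95.51], [-174.79, -0.11], [-173.66, 173.66]. Speed limits (degrees/s): [136.94, 136.94, 172.46, 180, 180, 180].

### API

Orientations are given as [roll, pitch, yaw] about the fixed x, y, z axes, in that order (R = Rz(yaw) Ry(pitch) Rx(roll)).
In Python, from plant import ctrl gives the robot as it stands. The module is installed in compiled form; this text tells all that it offers.
- The arm moves only by the shell command python3 -m creep 'ROWS'. ROWS is JSON, a list of rows, each an object with "grip": the closure, from 0 (fully open) to 1 (shut); "delta_pos": the shift along the tool's x, y, z scaled (see below), a list of three; "rotation": the turn, a rotation vector about the tool's x, y, z scaled (see below), a list of three. A call has 1 to 5 rows; each row is the pose to reach, as a shift and turn from the pose commanded when the call began, along the tool's axes at that moment; what a row does not reach only later rows make up. The controller multiplies each number of a shift by 10 cm and each number of a turn by pi/2 rad. A row lasts 1/10 s, in which the tool goes at most 50 mm and 8.59 degrees, less where a joint would pass 70% of its speed; a pose out of reach is approached as far as the arm can. A call with a number of a shift or a turn outside -1 to 1 is refused whole. A call with a gripper value outside its range is refused whole. The fingers move at their own pace and stop on an object; the grip force is fixed at half the most. Time passes only in rows, so rows that repeat a pose let the fingers close. It gives the time, the measured TCP pose, the force, the opening and the grip force at its end, in the units of the state.
- ctrl.get_obs(): the state, without advancing time (a new reading comes with each control period).
- ctrl.snapshot(name): name is "scene" or "side" or "wrist"; returns a dict with "color" (400x640x3 uint8, red, green, blue), "intrinsics" (3x3 intrinsics, pixels), "R" (3x3) and "t" (3): a world point X has camera coordinates R X + t. Camera axes: x right, y down, z forward; pixel columns grow to the right and rows downward; lengths in m; the calibration is good to about 2 mm. The wrist camera is an equidistant fisheye: a pixel r from the principal point sees the ray r / f radians off the axis. A picture is of the moment at which its call begins. There is no depth.
- ctrl.close_job(): hands the job in; it is judged then, once.
The state is a dict: "clock": time; "joint_pos": joint angles; "qvel": joint speeds; "tau": joint torques, N m; "tool_pos": TCP position; "orientation": TCP orientation; "force": force on the tool from outside, world axes, zero at the start; "moment": the same for the moment, N m; "opening": finger opening in m; "gripper_force": force on a finger pad.
Only numpy, scipy, OpenCV 4.12 (cv2) and the standard library are available. Lean on these libraries where they do the work, as an engineer would, in place of code of your own. Each camera call takes 0.05 s, during which the arm holds its last target. There are 200 camera calls.

### The job

Slide the machine's clear guard fully open, plug every heel block lying on the bench fully home into the pocket plate (one per pocket, any pocket), slide the guard fully shut and press the sprung plunger beside it right down, holding it there for a full second. Then slide the guard fully open again, stand all the heel blocks upright in the plywood tray, and leave the guard fully shut. Never push the plunger while the guard is not fully shut, and leave the other things on the bench where they are.

Things in the scene. Friction and masses are not known exactly. Their poses are not given: they have to be found in the camera images.
- machine: Low green machine, fixed, 190 (x) x 460 mm (y). Origin: on the bench under the middle pocket; x away from the robot, y left along the guard's track. Pocket plate, top at z 30, in a well between rails (inner faces x = -75 and +75, tops z 82), end wall at y -115 and a housing from y +115 to +335 mm, 78 high, over which the open guard parks.
- pocket0 (a point): Middle of the mouth of pocket 0, a blind rectangular hole in the plate, 39 mm (machine x) by 43 mm (machine y), 16 mm deep, mouth chamfered 2 mm, at the plate's top face (30 mm above the bench), machine y = -70 mm. A heel block fits with its x along the machine's x, either way round; home, its head rests on the plate, plug 14 mm deep, 26 mm standing above.
- pocket1 (a point): Middle of the mouth of pocket 1, a blind rectangular hole in the plate, 39 mm (machine x) by 43 mm (machine y), 16 mm deep, mouth chamfered 2 mm, at the plate's top face (30 mm above the bench), machine y = 0 mm. A heel block fits with its x along the machine's x, either way round; home, its head rests on the plate, plug 14 mm deep, 26 mm standing above.
- pocket2 (a point): Middle of the mouth of pocket 2, a blind rectangular hole in the plate, 39 mm (machine x) by 43 mm (machine y), 16 mm deep, mouth chamfered 2 mm, at the plate's top face (30 mm above the bench), machine y = 70 mm. A heel block fits with its x along the machine's x, either way round; home, its head rests on the plate, plug 14 mm deep, 26 mm standing above.
- guard (a joint): Sliding clear guard, a 180 x 220 x 6 mm sheet in a level track over the pocket plate, underside 83 mm and top 89 mm above the bench. Value in m along the machine's +y: 0 = fully shut over the pockets, 0.21 = fully open against its stop. About 2 N of friction; it stays where it is left. It starts shut or slightly ajar.
- guard_handle (a point): Grip point of the guard's black upright handle, in the middle of the guard: a bar 14 mm thick (machine x), 60 mm long (machine y), from the guard's top up to 128 mm above the bench; the point is 110 mm above the bench. Moves with the guard.
- plunger (a joint): Sprung start plunger: value in m, 0 = up, 0.016 = right down. About 2.4 N starts it, about 9 N holds it right down; it springs back up when released.
- plunger_top (a point): Middle of the top face of the plunger's black round cap (40 mm across, 112 mm above the bench when up), on a fixed green pedestal 70 x 70 x 75 mm to the right of the machine. Pressed straight down.
- heel0: Heel block, 40 mm high, about 110 g, all alike; 2 or 3 are present (None = absent). Lower 14 mm: pale plug 36 (its x) x 40 mm (its y). Above: D-shaped wooden head, black top, 40 mm between its flat sides (its x, -20 to 20), 48 long (its y: flat end -22, round end +26). Origin: centre of the plug's underside, z up. Starts upright on the bench, yaw within 0.6 rad. Grip across the flat sides.
- heel1: Heel block, 40 mm high, about 110 g, all alike; 2 or 3 are present (None = absent). Lower 14 mm: pale plug 36 (its x) x 40 mm (its y). Above: D-shaped wooden head, black top, 40 mm between its flat sides (its x, -20 to 20), 48 long (its y: flat end -22, round end +26). Origin: centre of the plug's underside, z up. Starts upright on the bench, yaw within 0.6 rad. Grip across the flat sides.
- heel2: Heel block, 40 mm high, about 110 g, all alike; 2 or 3 are present (None = absent). Lower 14 mm: pale plug 36 (its x) x 40 mm (its y). Above: D-shaped wooden head, black top, 40 mm between its flat sides (its x, -20 to 20), 48 long (its y: flat end -22, round end +26). Origin: centre of the plug's underside, z up. Starts upright on the bench, yaw within 0.6 rad. Grip across the flat sides.
- tray: Shallow open plywood tray, fixed, 150 mm (x) by 220 mm (y) by 28 mm high, walls and floor 5 mm. Origin: centre of its underside.
- driver: Screwdriver lying on the bench; leave alone.
- hammer: Hammer lying on the bench; leave alone.
- jar: Jar, 60 mm across, 85 mm high; leave alone.
- tin: Tin can, 70 mm across, 100 mm high; leave alone.
- tape: Roll of tape, 80 mm across, 22 mm high; leave alone.
- offcut: Cork offcut, 70 x 50 x 12 mm; leave alone.
Things that resemble listed ones, but are neither listed nor needed, are in the scene too. What is shaped like the heel2 but blue or turquoise is not meant.

How it is judged:
By the outcome, as a careful person would: the job done as asked, in the order asked, and still so for the second after the job is handed in, with the robot touching nothing.
Of heel0, heel1, heel2 only 2 to 3 are there at a start; the rules pass over those that are not, and their reading is None.
At some moment in a run one of heel0, heel1, heel2 may be knocked a few centimetres aside while the robot is not near it.
It also fails if it takes over 210 s, if anything falls off the work surface, if the arm or the gripper's body presses on something with over 40 N, if the wrist force passes 120 N, or if a joint passes its speed limit or range.

## Working session

There is one attempt and no reset: what is moved stays moved. The work goes in short steps, Python scripts to look and compute and a shell command to move; the robot and the scene stay as the last step left them, time stands still between calls to the robot, and variables do not carry over. Pictures are saved under pics/ and viewed, at most 14 in all, crops included, and the job is handed in when it is done.

```bash
mkdir -p pics; cat > h.py <<'E'
import numpy as np, cv2
from plant import ctrl
from scipy.spatial.transform import Rotation as Ro
def snap(n,f):
    s=ctrl.snapshot(n); cv2.imwrite('pics/'+f,s['color'][:,:,::-1]); np.savez('pics/'+f+'.npz',**{k:np.array(v) for k,v in s.items()}); return s
def load(f): return dict(np.load('pics/'+f+'.npz'))
def ray(s,u,v,fish=False):
    K=s['intrinsics']; x=(u-K[0,2])/K[0,0]; y=(v-K[1,2])/K[1,1]
    if fish:
        r=np.hypot(x,y); d=np.array([x/r*np.sin(r),y/r*np.sin(r),np.cos(r)]) if r>1e-9 else np.array([0,0,1.])
    else: d=np.array([x,y,1.])
    R=np.array(s['R']); return -R.T@s['t'], R.T@d
def at(s,u,v,z,fish=False):
    c,d=ray(s,u,v,fish); return c+d*(z-c[2])/d[2]
def proj(s,X,fish=False):
    p=s['R']@np.array(X)+s['t']; K=s['intrinsics']
    if fish:
        q=np.hypot(p[0],p[1]); th=np.arctan2(q,p[2]); p=np.array([p[0]/q*th,p[1]/q*th,1])
    else: p=p/p[2]
    return K[0,0]*p[0]+K[0,2],K[1,1]*p[1]+K[1,2]
E
python3 - <<'E'
from h import *
for n in('scene','side','wrist'):
    s=snap(n,n+'0.png'); print(n,np.round(-s['R'].T@s['t'],3),np.round(s['R'],3).tolist(),s['intrinsics'][0,0])
print(ctrl.get_obs(),ctrl.finger_overhang)
E
```

```text
scene [1.105 0.372 1.264] [[-0.517, 0.856, 0.014], [0.729, 0.449, -0.517], [-0.449, -0.257, -0.856]] 423.7874994299323
side [-0.109  0.578  0.86 ] [[-0.698, -0.716, 0.01], [-0.488, 0.465, -0.739], [0.524, -0.521, -0.674]] 423.3110528925917
wrist [ 0.165 -0.659  0.384] [[-0.349, 0.937, 0.002], [0.9, 0.335, 0.279], [0.261, 0.099, -0.96]] 309.70691628693146
{'clock': 0.15, 'joint_pos': array([-5.31062339e+01,  2.05804425e+01,  6.47884288e-01, -1.20912817e-02,
       -7.01359765e+01, -1.65059566e+01]), 'qvel': array([-0.04672614, -0.20708778,  0.05386559,  0.101531  , -0.05927295,
        0.05200781]), 'tau': array([-8.32162987e-04, -5.83277678e+01,  2.93292707e+01,  7.00129107e+00,
        8.77817161e-03, -1.38148853e-04]), 'tool_pos': array([ 0.23499833, -0.63243085,  0.2478792 ]), 'orientation': array([ 1.79931060e+02, -8.57333270e-03, -1.59616301e+02]), 'force': array([-1.12785831,  1.15033928,  0.80040292]), 'moment': array([0.01901871, 0.09964534, 0.04415981]), 'gripper_force': 0.0, 'opening': 0.08783272073102388} 0.022
```

View pics/scene0.png

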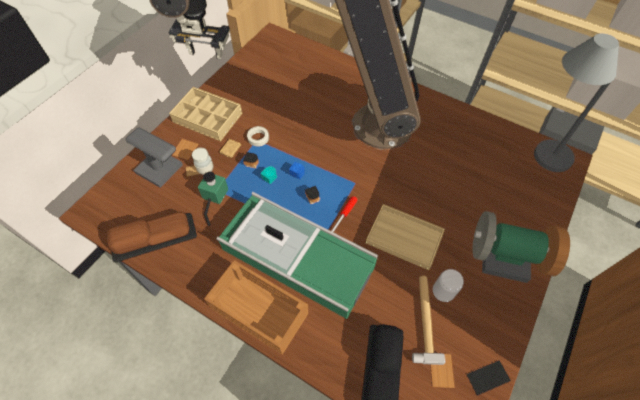

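View pics/side0.png

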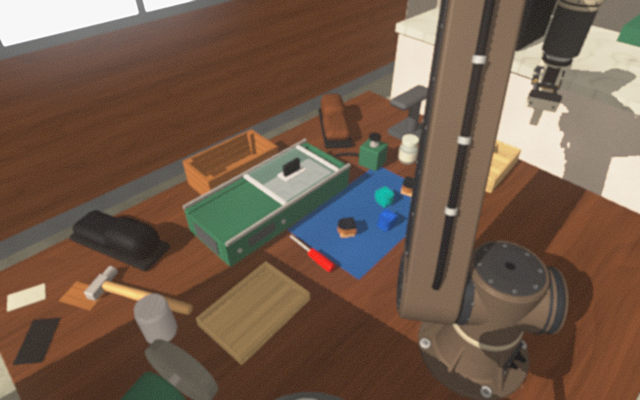

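The scene shows two brown heels at about (250,160) and (313,194), blue and turquoise decoys on the mat, the guard handle at (274,232), the plunger at (210,180) and the tray candidate at (405,236). The side view agrees. Next I'll zoom in for accurate pixels.

```bash
python3 - <<'E'
from h import *
s=load('scene0.png'); im=s['color'][130:320,190:450,::-1]
cv2.imwrite('pics/c1.png',cv2.resize(im,None,fx=3,fy=3,interpolation=cv2.INTER_CUBIC))
print(proj(s,[0,0,0]),proj(s,[.235,-.633,.25]))
for n,u,v,z in [('h',250,158,.04),('h',313,192,.04),('handle',274,230,.128),('pl',209,177,.112),('tr',367,237,.028),('tr',388,207,.028),('tr',444,238,.028),('tr',427,268,.028),('m',376,265,.08),('m',348,310,.08),('m',258,196,.08),('m',220,238,.08)]: print(n,np.round(at(s,u,v,z),3))
E
```

```text
(np.float64(382.25588672321084), np.float64(125.3327782808674)) (np.float64(204.01845180392962), np.float64(49.36799283303756))
h [ 0.427 -0.324  0.04 ]
h [ 0.432 -0.053  0.04 ]
handle [ 0.659 -0.051  0.128]
pl [ 0.602 -0.351  0.112]
tr [0.482 0.185 0.028]
tr [0.343 0.192 0.028]
tr [0.353 0.402 0.028]
tr [0.48  0.397 0.028]
m [0.578 0.261 0.08 ]
m [0.742 0.256 0.08 ]
m [ 0.563 -0.186  0.08 ]
m [ 0.751 -0.196  0.08 ]
```

View pics/c1.png

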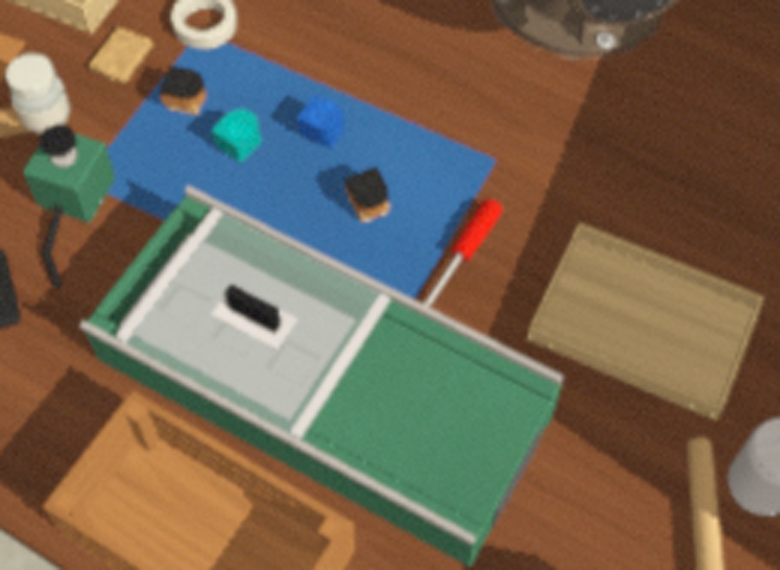

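View pics/wrist0.png

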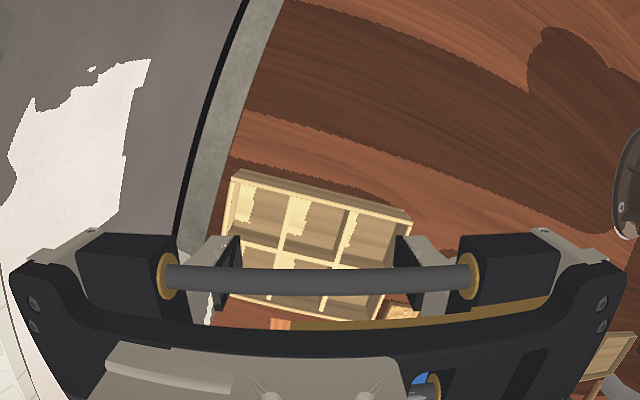

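Two heels are present. In the crop, rail-top corners are at (187,188), (82,325), (562,378), (473,542), the handle top runs (228,287) to (280,318), and the guard is slightly ajar. The wrist view shows only the box under the start pose. I'll fit the machine, then move to a wrist view over the heels.

```bash
cat >> h.py <<'E'
def plan(x,y,z,yaw=-90):
    o=ctrl.get_obs(); R=Ro.from_euler('xyz',o['orientation'],degrees=True); T=Ro.from_euler('xyz',[180,0,yaw],degrees=True)
    print('delta',np.round(R.inv().apply(np.array([x,y,z])-o['tool_pos'])/.1,3),'rot',np.round((R.inv()*T).as_rotvec()/(np.pi/2),4))
E
python3 - <<'E'
from h import *
s=load('scene0.png')
f=lambda u,v,z: at(s,190+u/3,130+v/3,z)
P=[f(187,188,.082),f(82,325,.082),f(562,378,.082),f(473,542,.082)]
M=np.array([[-95,-125],[95,-125],[-95,335],[95,335]])/1e3
W=np.array([p[:2] for p in P]); print(np.round(W,4))
from scipy.optimize import least_squares
def mod(q): c,n=np.cos(q[2]),np.sin(q[2]); return q[:2]+M@np.array([[c,n],[-n,c]])
r=least_squares(lambda q:(mod(q)-W).ravel(),[.65,-.07,0]); print(r.x,np.degrees(r.x[2]),r.fun)
for n,u,v,z in [('handle ends',228,287,.128),('',280,318,.128),('guard strip',218,212,.089),('',122,338,.089),('plun',57,138,.112),('tray',580,224,.028),('',762,297,.028),('',717,415,.028),('',530,337,.0),('h',184,82,.04),('h',367,188,.04)]: print(n,np.round(f(u,v,z),3))
plan(.43,-.19,.25)
E
```

```text
[[ 0.5629 -0.2086]
 [ 0.7567 -0.2012]
 [ 0.5502  0.2505]
 [ 0.745   0.2564]]
[ 0.65660088 -0.08068303  0.02773464] 1.5890776137103073 [ 0.0021816   0.00029404 -0.00164731 -0.0017531   0.00219624  0.00102298
 -0.00273053  0.00043608]
handle ends [ 0.659 -0.08   0.128]
 [ 0.661 -0.016  0.128]
guard strip [ 0.574 -0.158  0.089]
 [ 0.749 -0.154  0.089]
plun [ 0.598 -0.354  0.112]
tray [0.343 0.174 0.028]
 [0.322 0.389 0.028]
 [0.477 0.403 0.028]
 [0.486 0.189 0.   ]
h [ 0.422 -0.322  0.04 ]
h [ 0.436 -0.054  0.04 ]
delta [-3.369  3.468 -0.018] rot [ 7.000e-04  4.000e-04 -7.735e-01]
```

```bash
python3 -m creep '[{"grip":0,"delta_pos":[0,0,0],"rotation":[0,0,-0.38]},{"grip":0,"delta_pos":[0,0,0],"rotation":[0,0,-0.38]},{"grip":0,"delta_pos":[0,0,0],"rotation":[0,0,-0.38]},{"grip":0,"delta_pos":[0,0,0],"rotation":[0,0,-0.38]},{"grip":0,"delta_pos":[0,0,0],"rotation":[0,0,-0.38]}]'
python3 -m creep '[{"grip":0,"delta_pos":[0,0,0],"rotation":[0,0,-0.393]},{"grip":0,"delta_pos":[0,0,0],"rotation":[0,0,-0.393]},{"grip":0,"delta_pos":[0,0,0],"rotation":[0,0,-0.393]},{"grip":0,"delta_pos":[0,0,0],"rotation":[0,0,-0.393]},{"grip":0,"delta_pos":[0,0,0],"rotation":[0,0,-0.393]}]'
python3 -c "
from h import *
plan(.43,-.19,.25)"
```

```text
clock: 0.65
tool_pos: [0.2351, -0.6325, 0.2482]
orientation: [180.0, 0.0, -125.3]
force: [0.0, -0.3, -0.3]
opening: 0.0876
gripper_force: 0.0
clock: 1.15
tool_pos: [0.2351, -0.6326, 0.2483]
orientation: [180.0, 0.0, -90.1]
force: [0.2, -0.3, -0.1]
opening: 0.0873
gripper_force: 0.0
delta [-4.43  -1.94  -0.015] rot [ 0.0001  0.0003 -0.0013]
```

```bash
python3 -m creep '[{"grip":0,"delta_pos":[-1,-0.48,0],"rotation":[0,0,0]},{"grip":0,"delta_pos":[-1,-0.48,0],"rotation":[0,0,0]},{"grip":0,"delta_pos":[-1,-0.48,0],"rotation":[0,0,0]}]' | tail -1
python3 -m creep '[{"grip":0,"delta_pos":[-1,-0.48,0],"rotation":[0,0,0]},{"grip":0,"delta_pos":[-1,-0.48,0],"rotation":[0,0,0]},{"grip":0,"delta_pos":[-1,-0.48,0],"rotation":[0,0,0]}]' | tail -1
python3 -m creep '[{"grip":0,"delta_pos":[-1,-0.48,0],"rotation":[0,0,0]},{"grip":0,"delta_pos":[-1,-0.48,0],"rotation":[0,0,0]},{"grip":0,"delta_pos":[-1,-0.48,0],"rotation":[0,0,0]}]' | tail -1
python3 -m creep '[{"grip":0,"delta_pos":[-1,-0.48,0],"rotation":[0,0,0]},{"grip":0,"delta_pos":[-1,-0.48,0],"rotation":[0,0,0]},{"grip":0,"delta_pos":[-1,-0.48,0],"rotation":[0,0,0]}]' | tail -1
python3 -m creep '[{"grip":0,"delta_pos":[-0.42,0,0],"rotation":[0,0,0]},{"grip":0,"delta_pos":[-0.42,0,0],"rotation":[0,0,0]},{"grip":0,"delta_pos":[-0.42,0,0],"rotation":[0,0,0]}]'
python3 - <<'E'
from h import *
s=snap('wrist','w1.png')
# overlay predictions
im=s['color'][:,:,::-1].copy()
for X in [(.422,-.322,.04),(.436,-.054,.04),(.598,-.354,.112)]+[tuple(np.array([.6566,-.0807])+np.array([np.cos(.0277)*a-np.sin(.0277)*b,np.sin(.0277)*a+np.cos(.0277)*b]))+(.082,) for a,b in [(-.095,-.125),(.095,-.125),(-.095,.335)]]:
    u,v=proj(s,X,True); print(u,v); cv2.circle(im,(int(u),int(v)),2,(0,0,255),-1)
cv2.imwrite('pics/w1o.png',im)
E
```

```text
gripper_force: 0.0
gripper_force: 0.0
gripper_force: 0.0
gripper_force: 0.0
clock: 2.65
tool_pos: [0.4277, -0.1907, 0.2488]
orientation: [-180.0, -0.0, -90.1]
force: [0.1, -1.1, -0.1]
opening: 0.0879
gripper_force: 0.0
322.76175282561326 63.98792755768832
311.34432761107547 284.35891362107986
142.16493776942605 36.253260134742504
187.71545340779136 174.04072405296637
65.50692668501665 183.116942915182
248.01078125626074 432.4684603302262
```

View pics/w1o.png

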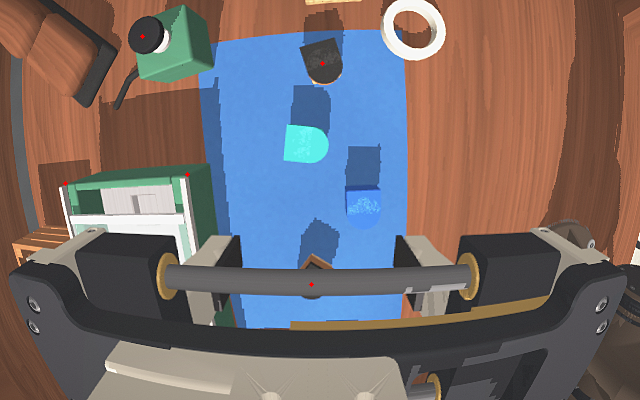

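The wrist view confirms the poses: heel A at (322,62), heel B under the rod at (311,284), plunger cap at (143,36), and machine corners matching the fit. Next comes opening the guard.

```bash
cat >> h.py <<'E'
def heel(s,x,y,z=.04,fish=True,rad=.036,show=None):
    "fit top face outline near (x,y) at height z; returns origin xy, yaw(deg), sizes"
    g=np.arange(-rad,rad,.0005); N=len(g); img=np.zeros((N,N,3),np.uint8)
    mx=np.zeros((N,N),np.float32); my=mx.copy()
    for i,b in enumerate(g):
        for j,a in enumerate(g): mx[i,j],my[i,j]=proj(s,[x+a,y+b,z],fish)
    img=cv2.remap(s['color'],mx,my,cv2.INTER_LINEAR).astype(int)
    if show: cv2.imwrite('pics/'+show,cv2.resize(img[:,:,::-1].astype(np.uint8),None,fx=3,fy=3))
    r,gg,b=img[...,0],img[...,1],img[...,2]
    m=((b<1.25*r)&(r<95)).astype(np.uint8)
    m=cv2.morphologyEx(cv2.morphologyEx(m,cv2.MORPH_CLOSE,np.ones((9,9))),cv2.MORPH_OPEN,np.ones((9,9)))
    n,l,st,c=cv2.connectedComponentsWithStats(m); k=1+np.argmax(st[1:,4]); m=(l==k).astype(np.uint8)
    cn=max(cv2.findContours(m,0,1)[0],key=cv2.contourArea)
    from scipy.optimize import minimize
    sh=np.array([(-20,-22),(20,-22)]+[(20*np.cos(t),6+20*np.sin(t)) for t in np.linspace(0,np.pi,25)])/1e3
    def cost(q):
        R=np.array([[np.cos(q[2]),-np.sin(q[2])],[np.sin(q[2]),np.cos(q[2])]]); w=sh@R.T+q[:2]*1e-3
        mm=np.zeros((N,N),np.uint8); cv2.fillPoly(mm,[np.round((w+rad)/.0005*16).astype(np.int32)],1,shift=4)
        return (mm!=m).sum()*.25
    c0=c[k]*.5-rad*1e3
    best=min((minimize(cost,[c0[0],c0[1],t],method='Nelder-Mead',options=dict(initial_simplex=[[c0[0],c0[1],t],[c0[0]+4,c0[1],t],[c0[0],c0[1]+4,t],[c0[0],c0[1],t+.3]])) for t in np.arange(-np.pi,np.pi,.4)),key=lambda r:r.fun)
    q=best.x; print('heel',np.round([x+q[0]/1e3,y+q[1]/1e3],4),'yaw',np.round(np.degrees(q[2]),1),'mismatch mm2',best.fun,'area',m.sum()*.25,'(1794)','rect mm',np.array(cv2.minAreaRect(cn)[1])*.5)
E
python3 - <<'E'
from h import *
heel(load('w1.png'),.422,-.322,show='hA.png'); heel(load('scene0.png'),.422,-.322,fish=False); heel(load('scene0.png'),.436,-.054,fish=False,show='hB.png')
plan(.659,-.047,.20,-88.4)
E
```

```text
heel [ 0.4224 -0.3265] yaw 15.9 mismatch mm2 78.5 area 1691.5 (1794) rect mm [39.42635727 48.01104736]
heel [ 0.4256 -0.3266] yaw 18.4 mismatch mm2 494.25 area 1992.25 (1794) rect mm [57.5 52. ]
heel [ 0.4384 -0.0554] yaw -38.7 mismatch mm2 226.25 area 1761.25 (1794) rect mm [46.         44.59999847]
delta [-1.449 -2.31   0.487] rot [-0.0001 -0.0002 -0.0194]
```

```bash
python3 -m creep '[{"grip":0,"delta_pos":[-0.5,-0.8,0],"rotation":[0,0,-0.02]},{"grip":0,"delta_pos":[-0.5,-0.8,0],"rotation":[0,0,-0.02]},{"grip":0,"delta_pos":[-0.5,-0.8,0],"rotation":[0,0,-0.02]}]' | tail -1
python3 -m creep '[{"grip":0,"delta_pos":[-0.5,-0.8,0],"rotation":[0,0,0]},{"grip":0,"delta_pos":[-0.5,-0.8,0],"rotation":[0,0,0]},{"grip":0,"delta_pos":[-0.5,-0.8,0],"rotation":[0,0,0]}]' | tail -1
python3 -m creep '[{"grip":0,"delta_pos":[-0.4,-0.7,0.3],"rotation":[0,0,0]},{"grip":0,"delta_pos":[-0.4,-0.7,0.3],"rotation":[0,0,0]},{"grip":0,"delta_pos":[-0.4,-0.7,0.3],"rotation":[0,0,0]},{"grip":0,"delta_pos":[-0.4,-0.7,0.3],"rotation":[0,0,0]}]'
python3 - <<'E'
from h import *
plan(.659,-.047,.117,-88.4)
s=snap('wrist','w2.png')
im=s['color'][:,:,::-1].copy()
for X in [(.66,-.080,.128),(.66,-.016,.128)]:
    u,v=proj(s,X,True); cv2.circle(im,(int(u),int(v)),2,(0,0,255),-1)
cv2.imwrite('pics/w2o.png',im)
E
```

```text
gripper_force: 0.0
gripper_force: 0.0
clock: 3.7
tool_pos: [0.6546, -0.0478, 0.217]
orientation: [179.8, -0.0, -88.4]
force: [0.3, 0.3, -0.0]
opening: 0.0874
gripper_force: 0.0
delta [-0.007 -0.047  1.   ] rot [ 0.0017 -0.0004  0.0004]
```

View pics/w2o.png

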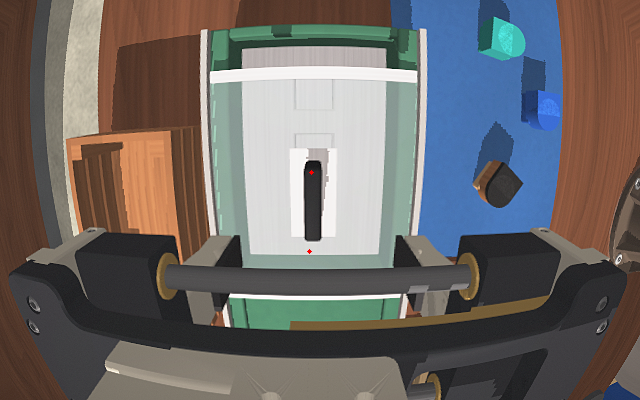

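The handle top runs from (313,163) to (313,240), slightly toward −y of my guess. Pocket 0 is at about (313,95) and heel B's top is at (503,185).

```bash
python3 - <<'E'
from h import *
s=load('w2.png')
for n,u,v,z in [('h0',313,162,.128),('h1',313,241,.128),('p0',295,78,.03),('p0',333,78,.03),('p0',295,110,.03),('p0',333,110,.03),('railL out',201,30,.082),('railR out',427,30,.082),('guard edge',210,72,.089),('',417,69,.089)]: print(n,np.round(at(s,u,v,z,True),4))
im=s['color'][15:165,200:430,::-1]; cv2.imwrite('pics/c2.png',cv2.resize(im,None,fx=3.4,fy=3.4,interpolation=cv2.INTER_CUBIC))
q=np.array([.6566,-.0807]);t=.0277
for y in(-70,0): print(y,q+[-np.sin(t)*y/1e3,np.cos(t)*y/1e3])
heel(s,.436,-.055)
E
```

```text
h0 [ 0.659  -0.0879  0.128 ]
h1 [ 0.6574 -0.0251  0.128 ]
p0 [ 0.6806 -0.1602  0.03  ]
p0 [ 0.6416 -0.1613  0.03  ]
p0 [ 0.6797 -0.1266  0.03  ]
p0 [ 0.6406 -0.1277  0.03  ]
railL out [ 0.7643 -0.2028  0.082 ]
railR out [ 0.5603 -0.208   0.082 ]
guard edge [ 0.7512 -0.1609  0.089 ]
 [ 0.5717 -0.1682  0.089 ]
-70 [ 0.65853875 -0.15067315]
0 [ 0.6566 -0.0807]
heel [ 0.4363 -0.0571] yaw -35.5 mismatch mm2 206.5 area 1972.25 (1794) rect mm [48.95372772 47.5915184 ]
```

View pics/c2.png

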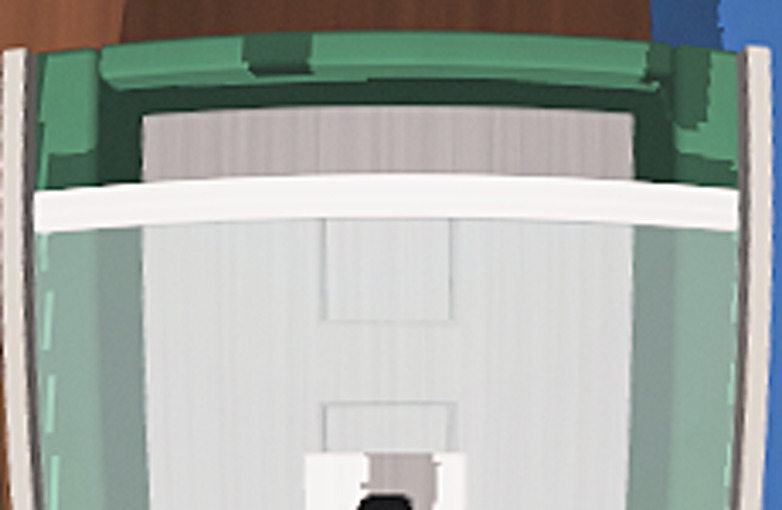

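```bash
python3 -m creep '[{"grip":0,"delta_pos":[0.09,-0.04,0.5],"rotation":[0,0,0]},{"grip":0,"delta_pos":[0.09,-0.04,0.8],"rotation":[0,0,0]},{"grip":0,"delta_pos":[0.09,-0.04,1.0],"rotation":[0,0,0]},{"grip":0,"delta_pos":[0.09,-0.04,1.0],"rotation":[0,0,0]}]'
python3 -m creep '[{"grip":1,"delta_pos":[0,0,0],"rotation":[0,0,0]},{"grip":1,"delta_pos":[0,0,0],"rotation":[0,0,0]},{"grip":1,"delta_pos":[0,0,0],"rotation":[0,0,0]},{"grip":1,"delta_pos":[0,0,0],"rotation":[0,0,0]},{"grip":1,"delta_pos":[0,0,0],"rotation":[0,0,0]}]'
python3 -m creep '[{"grip":1,"delta_pos":[0,0,0],"rotation":[0,0,0]},{"grip":1,"delta_pos":[0,0,0],"rotation":[0,0,0]},{"grip":1,"delta_pos":[0,0,0],"rotation":[0,0,0]},{"grip":1,"delta_pos":[0,0,0],"rotation":[0,0,0]},{"grip":1,"delta_pos":[0,0,0],"rotation":[0,0,0]}]'
```

```text
clock: 4.15
tool_pos: [0.6565, -0.0569, 0.1163]
orientation: [179.7, -0.0, -88.4]
force: [-0.4, -0.6, -0.7]
opening: 0.0875
gripper_force: 0.0
clock: 4.65
tool_pos: [0.6592, -0.0552, 0.1193]
orientation: [-179.9, 0.0, -88.2]
force: [0.3, 0.8, 0.2]
opening: 0.0526
gripper_force: 0.0
clock: 5.15
tool_pos: [0.6585, -0.0553, 0.1184]
orientation: [179.9, -0.0, -88.2]
force: [-3.5, 0.5, 6.6]
opening: 0.0134
gripper_force: 30.0
```

```bash
python3 -m creep '[{"grip":1,"delta_pos":[-0.25,0,0],"rotation":[0,0,0]},{"grip":1,"delta_pos":[-0.5,0,0],"rotation":[0,0,0]},{"grip":1,"delta_pos":[-0.75,0,0],"rotation":[0,0,0]},{"grip":1,"delta_pos":[-1,0,0],"rotation":[0,0,0]},{"grip":1,"delta_pos":[-1,0,0],"rotation":[0,0,0]}]'
python3 -m creep '[{"grip":1,"delta_pos":[-0.25,0,0],"rotation":[0,0,0]},{"grip":1,"delta_pos":[-0.5,0,0],"rotation":[0,0,0]},{"grip":1,"delta_pos":[-0.7,0,0],"rotation":[0,0,0]},{"grip":1,"delta_pos":[-0.76,0,0],"rotation":[0,0,0]},{"grip":1,"delta_pos":[-0.76,0,0],"rotation":[0,0,0]}]'
python3 -m creep '[{"grip":1,"delta_pos":[-0.04,0,0],"rotation":[0,0,0]},{"grip":1,"delta_pos":[-0.08,0,0],"rotation":[0,0,0]},{"grip":1,"delta_pos":[-0.08,0,0],"rotation":[0,0,0]}]'
```

```text
clock: 5.65
tool_pos: [0.6557, 0.0473, 0.1185]
orientation: [180.0, 0.0, -88.1]
force: [-0.3, 2.0, 0.4]
opening: 0.0137
gripper_force: 30.0
clock: 6.15
tool_pos: [0.6536, 0.1217, 0.1185]
orientation: [-180.0, 0.0, -88.2]
force: [0.7, 3.0, -0.3]
opening: 0.0138
gripper_force: 30.0
clock: 6.45
tool_pos: [0.6534, 0.1284, 0.1185]
orientation: [180.0, -0.0, -88.3]
force: [2.6, -1.5, -2.3]
opening: 0.0139
gripper_force: 30.0
```

```bash
python3 -m creep '[{"grip":1,"delta_pos":[-0.03,0,0],"rotation":[0,0,0]},{"grip":1,"delta_pos":[-0.03,0,0],"rotation":[0,0,0]},{"grip":1,"delta_pos":[-0.03,0,0],"rotation":[0,0,0]}]'
python3 -m creep '[{"grip":1,"delta_pos":[-0.04,0,0],"rotation":[0,0,0]},{"grip":1,"delta_pos":[-0.04,0,0],"rotation":[0,0,0]},{"grip":1,"delta_pos":[-0.04,0,0],"rotation":[0,0,0]}]'
```

```text
clock: 6.75
tool_pos: [0.6534, 0.1287, 0.1185]
orientation: [180.0, -0.2, -88.3]
force: [4.5, -12.2, -2.8]
opening: 0.0138
gripper_force: 30.0
clock: 7.05
tool_pos: [0.6533, 0.1295, 0.1185]
orientation: [179.9, -0.4, -88.3]
force: [7.8, -23.8, -2.6]
opening: 0.0139
gripper_force: 30.0
```

```bash
python3 -m creep '[{"grip":1,"delta_pos":[0.05,0,0],"rotation":[0,0,0]},{"grip":0.4,"delta_pos":[0.05,0,0],"rotation":[0,0,0]},{"grip":0.4,"delta_pos":[0.05,0,0],"rotation":[0,0,0]},{"grip":0.4,"delta_pos":[0.05,0,0],"rotation":[0,0,0]},{"grip":0.4,"delta_pos":[0.05,0,0],"rotation":[0,0,0]}]'
python3 -m creep '[{"grip":0.4,"delta_pos":[0,0,-0.4],"rotation":[0,0,0]},{"grip":0.4,"delta_pos":[0,0,-0.8],"rotation":[0,0,0]},{"grip":0.4,"delta_pos":[0,0,-1],"rotation":[0,0,0]},{"grip":0.4,"delta_pos":[0,0,-1],"rotation":[0,0,0]}]' | tail -2
python3 -m creep '[{"grip":0,"delta_pos":[1,0,0],"rotation":[0,0,0]},{"grip":0,"delta_pos":[1,0,0],"rotation":[0,0,0]},{"grip":0,"delta_pos":[1,0,0],"rotation":[0,0,0]}]'
python3 -m creep '[{"grip":0,"delta_pos":[0.8,0,0],"rotation":[0,0,0]},{"grip":0,"delta_pos":[0.8,0,0],"rotation":[0,0,0]},{"grip":0,"delta_pos":[0.8,0,0],"rotation":[0,0,0]},{"grip":0,"delta_pos":[0.8,0,0],"rotation":[0,0,0]}]'
python3 - <<'E'
from h import *
s=snap('wrist','w3.png')
im=s['color'][:260,180:460,::-1]; cv2.imwrite('pics/c3.png',cv2.resize(im,None,fx=2.3,fy=2.3,interpolation=cv2.INTER_CUBIC))
E
```

```text
clock: 7.55
tool_pos: [0.6531, 0.1314, 0.1187]
orientation: [-180.0, 0.0, -88.2]
force: [-0.4, 0.0, -0.1]
opening: 0.0396
gripper_force: 0.0
opening: 0.0524
gripper_force: 0.0
clock: 8.25
tool_pos: [0.6555, 0.0265, 0.2178]
orientation: [179.9, -0.0, -88.4]
force: [0.5, 0.8, -0.1]
opening: 0.0712
gripper_force: 0.0
clock: 8.65
tool_pos: [0.6584, -0.0496, 0.2177]
orientation: [179.9, 0.0, -88.3]
force: [0.1, -0.7, -1.0]
opening: 0.0876
gripper_force: 0.0
```

View pics/c3.png

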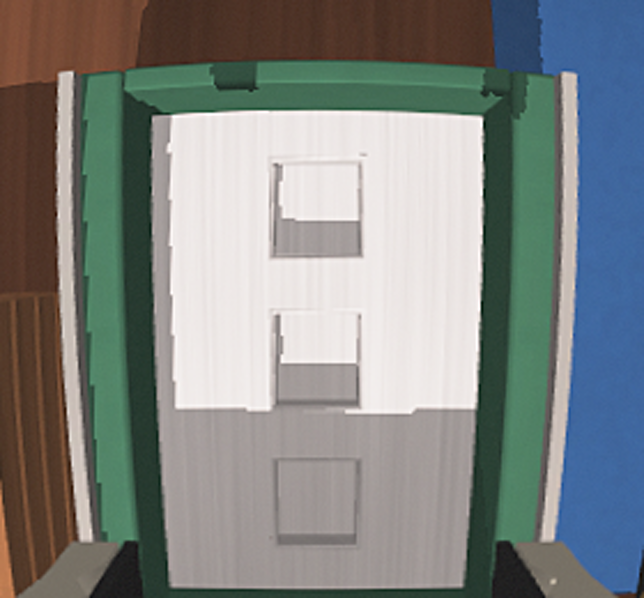

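The guard is open and all three pockets are visible. In the crop, their outlines are p0 (269–362, 156–258), p1 (271–361, 311–407) and p2 (273–359, 457–546).

```bash
python3 - <<'E'
from h import *
s=load('w3.png'); C=[]
for x0,x1,y0,y1 in [(269,362,156,258),(271,361,311,407),(273,359,457,546)]:
    q=[at(s,180+(x+.5)/2.3,(y+.5)/2.3,.03,True)[:2] for x,y in [(x0,y0),(x1,y0),(x0,y1),(x1,y1)]]
    q=np.array(q); C.append(q.mean(0)); print(np.round(q.mean(0),4), np.round(np.linalg.norm(q[0]-q[1])*1e3,1),np.round(np.linalg.norm(q[0]-q[2])*1e3,1))
C=np.array(C); d=C[2]-C[0]; print('yaw',np.degrees(np.arctan2(-d[0],d[1])),'len',np.linalg.norm(d),C.mean(0))
print('railtops',at(s,180+59/2.3,72/2.3,.082,True),at(s,180+577/2.3,72/2.3,.082,True))
p=np.array([.4224,-.3265]);a=np.radians(15.9); g=p-.005*np.array([-np.sin(a),np.cos(a)]); print(g)
plan(g[0],g[1],.12,-74.1)
E
```

```text
[ 0.6615 -0.1499] 41.5 46.8
[ 0.6591 -0.08  ] 40.8 44.6
[ 0.6571 -0.0108] 40.7 45.6
yaw 1.8148581670298765 len 0.13916497889835316 [ 0.65921569 -0.08021449]
railtops [ 0.76407058 -0.20290255  0.082     ] [ 0.56054302 -0.20931473  0.082     ]
[ 0.4237698  -0.33130871]
delta [2.752 2.431 0.981] rot [ 0.0005  0.0002 -0.1573]
```

```bash
python3 -m creep '[{"grip":0,"delta_pos":[0.92,0.81,0],"rotation":[0,0,0]},{"grip":0,"delta_pos":[0.92,0.81,0],"rotation":[0,0,0]},{"grip":0,"delta_pos":[0.92,0.81,0],"rotation":[0,0,0]}]' | tail -1
python3 -m creep '[{"grip":0,"delta_pos":[0.92,0.81,0],"rotation":[0,0,0]},{"grip":0,"delta_pos":[0.92,0.81,0],"rotation":[0,0,0]},{"grip":0,"delta_pos":[0.92,0.81,0],"rotation":[0,0,0]}]' | tail -1
python3 - <<'E'
from h import *
s=snap('wrist','w4.png'); heel(s,.4224,-.3265)
E
python3 -m creep '[{"grip":0,"delta_pos":[0.92,0.81,0],"rotation":[0,0,-0.157]},{"grip":0,"delta_pos":[0.92,0.81,0],"rotation":[0,0,-0.157]},{"grip":0,"delta_pos":[0.92,0.81,0],"rotation":[0,0,-0.157]},{"grip":0,"delta_pos":[0.92,0.81,0],"rotation":[0,0,-0.157]}]'
python3 - <<'E'
from h import *
plan(.4238,-.3313,.041,-74.1)
E
```

```text
gripper_force: 0.0
gripper_force: 0.0
heel [ 0.4226 -0.3268] yaw 16.8 mismatch mm2 66.0 area 1706.5 (1794) rect mm [40.61837387 47.15343857]
clock: 9.75
tool_pos: [0.423, -0.3336, 0.2186]
orientation: [180.0, 0.0, -74.2]
force: [0.6, 0.3, -0.8]
opening: 0.0875
gripper_force: 0.0
delta [-0.02  -0.014  1.776] rot [ 0.      0.     -0.0012]
```

```bash
python3 -m creep '[{"grip":0,"delta_pos":[-0.02,-0.01,0.5],"rotation":[0,0,0]},{"grip":0,"delta_pos":[-0.02,-0.01,1],"rotation":[0,0,0]},{"grip":0,"delta_pos":[-0.02,-0.01,1],"rotation":[0,0,0]}]' | tail -1
python3 -m creep '[{"grip":0,"delta_pos":[0,0,0.4],"rotation":[0,0,0]},{"grip":0,"delta_pos":[0,0,0.77],"rotation":[0,0,0]},{"grip":0,"delta_pos":[0,0,0.77],"rotation":[0,0,0]}]'
python3 -m creep '[{"grip":1,"delta_pos":[0,0,0],"rotation":[0,0,0]},{"grip":1,"delta_pos":[0,0,0],"rotation":[0,0,0]},{"grip":1,"delta_pos":[0,0,0],"rotation":[0,0,0]},{"grip":1,"delta_pos":[0,0,0],"rotation":[0,0,0]},{"grip":1,"delta_pos":[0,0,0],"rotation":[0,0,0]}]'
python3 -m creep '[{"grip":1,"delta_pos":[0,0,0],"rotation":[0,0,0]},{"grip":1,"delta_pos":[0,0,0],"rotation":[0,0,0]},{"grip":1,"delta_pos":[0,0,0],"rotation":[0,0,0]}]'
python3 -m creep '[{"grip":1,"delta_pos":[0,0,-0.3],"rotation":[0,0,0]},{"grip":1,"delta_pos":[0,0,-0.6],"rotation":[0,0,0]},{"grip":1,"delta_pos":[0,0,-0.9],"rotation":[0,0,0]},{"grip":1,"delta_pos":[0,0,-1],"rotation":[0,0,0]},{"grip":1,"delta_pos":[0,0,-1],"rotation":[0,0,0]}]'
```

```text
gripper_force: 0.0
clock: 10.35
tool_pos: [0.4236, -0.329, 0.0395]
orientation: [179.7, 0.2, -74.1]
force: [-0.9, 0.4, -0.1]
opening: 0.0875
gripper_force: 0.0
clock: 10.85
tool_pos: [0.4251, -0.3305, 0.0426]
orientation: [-179.9, -0.1, -74.1]
force: [-1.4, 1.0, -0.3]
opening: 0.0532
gripper_force: 0.0
clock: 11.15
tool_pos: [0.4246, -0.3304, 0.0418]
orientation: [180.0, 0.0, -74.1]
force: [-1.8, 0.6, 5.2]
opening: 0.0399
gripper_force: 29.9
clock: 11.65
tool_pos: [0.4254, -0.3306, 0.1428]
orientation: [-179.9, -0.1, -74.1]
force: [-0.5, 0.5, -1.6]
opening: 0.0398
gripper_force: 29.9
```

```bash
python3 -m creep '[{"grip":1,"delta_pos":[0,0,-0.3],"rotation":[0,0,0.08]},{"grip":1,"delta_pos":[0,0,-0.5],"rotation":[0,0,0.157]},{"grip":1,"delta_pos":[0,0,-0.5],"rotation":[0,0,0.157]},{"grip":1,"delta_pos":[0,0,-0.5],"rotation":[0,0,0.157]}]' 
python3 - <<'E'
from h import *
plan(.6614,-.154,.19,-88.2)
E
```

```text
clock: 12.05
tool_pos: [0.4242, -0.3299, 0.19]
orientation: [179.9, 0.1, -88.2]
force: [-0.2, -0.2, -1.8]
opening: 0.0397
gripper_force: 29.9
delta [-1.683e+00 -2.427e+00 -1.000e-03] rot [0.0008 0.0008 0.0003]
```

```bash
python3 -m creep '[{"grip":1,"delta_pos":[-0.28,-0.4,0],"rotation":[0,0,0]},{"grip":1,"delta_pos":[-0.56,-0.81,0],"rotation":[0,0,0]},{"grip":1,"delta_pos":[-0.56,-0.81,0],"rotation":[0,0,0]}]' | tail -1
python3 -m creep '[{"grip":1,"delta_pos":[-0.28,-0.4,0],"rotation":[0,0,0]},{"grip":1,"delta_pos":[-0.56,-0.81,0],"rotation":[0,0,0]},{"grip":1,"delta_pos":[-0.56,-0.81,0],"rotation":[0,0,0]}]' | tail -1
python3 -m creep '[{"grip":1,"delta_pos":[-0.28,-0.4,0],"rotation":[0,0,0]},{"grip":1,"delta_pos":[-0.56,-0.81,0],"rotation":[0,0,0]},{"grip":1,"delta_pos":[-0.56,-0.81,0],"rotation":[0,0,0]},{"grip":1,"delta_pos":[-0.56,-0.81,0],"rotation":[0,0,0]}]' | tail -1
python3 - <<'E'
from h import *
plan(.6614,-.154,.085,-88.2); print(ctrl.get_obs()['tool_pos'])
E
```

```text
gripper_force: 29.9
gripper_force: 29.9
gripper_force: 29.9
delta [-1.000e-03  0.000e+00  1.034e+00] rot [0.0029 0.0003 0.001 ]
[ 0.66191111 -0.1540928   0.18837715]
```

```bash
python3 -m creep '[{"grip":1,"delta_pos":[0,0,0.3],"rotation":[0,0,0]},{"grip":1,"delta_pos":[0,0,0.6],"rotation":[0,0,0]},{"grip":1,"delta_pos":[0,0,0.9],"rotation":[0,0,0]},{"grip":1,"delta_pos":[0,0,1],"rotation":[0,0,0]},{"grip":1,"delta_pos":[0,0,1],"rotation":[0,0,0]}]'
python3 -c "
from h import *
plan(.6614,-.154,.0578,-88.2)
s=snap('wrist','w5.png')"
```

```text
clock: 13.55
tool_pos: [0.6605, -0.1557, 0.0895]
orientation: [179.7, 0.0, -88.3]
force: [-0.3, 0.5, -1.2]
opening: 0.0401
gripper_force: 29.9
delta [-0.017 -0.011  0.317] rot [ 0.0028  0.     -0.0008]
```

```bash
python3 -m creep '[{"grip":1,"delta_pos":[0,0,0.08],"rotation":[0,0,0]},{"grip":1,"delta_pos":[0,0,0.15],"rotation":[0,0,0]},{"grip":1,"delta_pos":[0,0,0.15],"rotation":[0,0,0]}]'
python3 -m creep '[{"grip":1,"delta_pos":[0,0,0.04],"rotation":[0,0,0]},{"grip":1,"delta_pos":[0,0,0.08],"rotation":[0,0,0]},{"grip":1,"delta_pos":[0,0,0.1],"rotation":[0,0,0]},{"grip":1,"delta_pos":[0,0,0.1],"rotation":[0,0,0]}]'
```

```text
clock: 13.9
tool_pos: [0.662, -0.1549, 0.0761]
orientation: [180.0, 0.0, -88.3]
force: [0.4, -0.2, -1.0]
opening: 0.0398
gripper_force: 29.9
clock: 14.3
tool_pos: [0.6623, -0.155, 0.0661]
orientation: [180.0, 0.0, -88.2]
force: [-0.0, -0.1, -0.9]
opening: 0.0397
gripper_force: 29.9
```

```bash
python3 -m creep '[{"grip":1,"delta_pos":[0,0,0.04],"rotation":[0,0,0]},{"grip":1,"delta_pos":[0,0,0.07],"rotation":[0,0,0]},{"grip":1,"delta_pos":[0,0,0.09],"rotation":[0,0,0]},{"grip":1,"delta_pos":[0,0,0.1],"rotation":[0,0,0]},{"grip":1,"delta_pos":[0,0,0.1],"rotation":[0,0,0]}]'

```

```text
clock: 14.8
tool_pos: [0.6624, -0.155, 0.0578]
orientation: [-180.0, -0.0, -88.2]
force: [-4.1, 1.8, 8.4]
opening: 0.0398
gripper_force: 29.9
```

```bash
python3 -m creep '[{"grip":0.35,"delta_pos":[0,0,0],"rotation":[0,0,0]},{"grip":0.35,"delta_pos":[0,0,0],"rotation":[0,0,0]},{"grip":0.35,"delta_pos":[0,0,0],"rotation":[0,0,0]},{"grip":0.35,"delta_pos":[0,0,0],"rotation":[0,0,0]}]'
python3 -m creep '[{"grip":0.35,"delta_pos":[0,0,-0.3],"rotation":[0,0,0]},{"grip":0.35,"delta_pos":[0,0,-0.6],"rotation":[0,0,0]},{"grip":0.35,"delta_pos":[0,0,-1],"rotation":[0,0,0]},{"grip":0.35,"delta_pos":[0,0,-1],"rotation":[0,0,0]}]' | tail -1
python3 -m creep '[{"grip":0.35,"delta_pos":[0,0,-0.5],"rotation":[0,0,0]},{"grip":0.35,"delta_pos":[0,0,-0.5],"rotation":[0,0,0]}]' | tail -1
python3 -m creep '[{"grip":0,"delta_pos":[-0.8,0.7,0],"rotation":[0,0,0]},{"grip":0,"delta_pos":[-0.8,0.7,0],"rotation":[0,0,0]},{"grip":0,"delta_pos":[-0.8,0.7,0],"rotation":[0,0,0]},{"grip":0,"delta_pos":[-0.8,0.7,0],"rotation":[0,0,0]}]' | tail -1
python3 - <<'E'
from h import *
print(ctrl.get_obs()['tool_pos'])
s=snap('wrist','w6.png'); print(proj(s,[.4363,-.0571,.04],True)); heel(s,.4363,-.0571)
heel(snap('scene','s6.png'),.4363,-.0571,fish=False)
E
```

```text
clock: 15.2
tool_pos: [0.6625, -0.155, 0.0564]
orientation: [180.0, 0.0, -88.2]
force: [0.4, -0.4, 0.6]
opening: 0.0566
gripper_force: 0.0
gripper_force: 0.0
gripper_force: 0.0
gripper_force: 0.0
[ 0.58977448 -0.07617889  0.2074434 ]
(np.float64(456.00776148342055), np.float64(211.19228322019333))
heel [ 0.4396 -0.0609] yaw -127.9 mismatch mm2 496.5 area 2297.25 (1794) rect mm [47.03767776 56.18815994]
heel [ 0.4386 -0.0557] yaw -37.3 mismatch mm2 218.5 area 1762.5 (1794) rect mm [45.49462509 44.55324173]
```

View pics/w6.png

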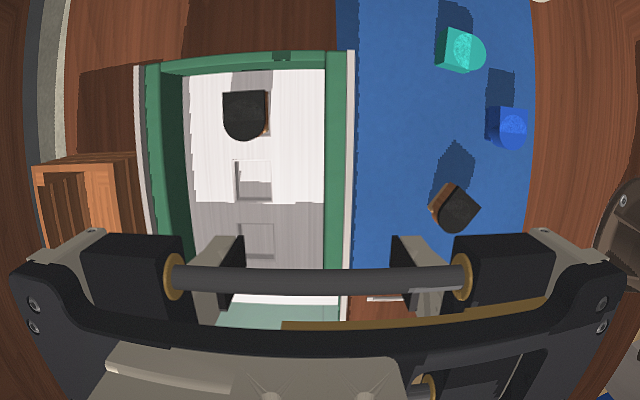

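The wrist view shows heel A seated in pocket 0 at (245,115). Heel B is at (456,208) and yawed about −35°. I'll move to a cleaner view of B.

```bash
python3 -m creep '[{"grip":0,"delta_pos":[-0.6,0.77,0],"rotation":[0,0,0]},{"grip":0,"delta_pos":[-0.6,0.77,0],"rotation":[0,0,0]},{"grip":0,"delta_pos":[-0.6,0.77,0],"rotation":[0,0,0]}]' | tail -1
python3 -m creep '[{"grip":0,"delta_pos":[-0.6,0.77,0],"rotation":[0,0,0]},{"grip":0,"delta_pos":[-0.6,0.77,0],"rotation":[0,0,0]},{"grip":0,"delta_pos":[-0.6,0.77,0],"rotation":[0,0,0]},{"grip":0,"delta_pos":[-0.6,0.77,0],"rotation":[0,0,0]}]' | tail -1
python3 - <<'E'
from h import *
s=snap('wrist','w7.png'); heel(s,.4375,-.056,show='hB2.png')
a=np.radians(-35.5)
p=np.array([.4375,-.056])-.005*np.array([-np.sin(a),np.cos(a)])
print(p); plan(*p,.12,-125.5)
E
```

```text
gripper_force: 0.0
gripper_force: 0.0
heel [ 0.4795 -0.0322] yaw -122.9 mismatch mm2 14.75 area 487.75 (1794) rect mm [31. 21.]
[ 0.43459649 -0.06007058]
delta [0.983 0.023 0.87 ] rot [-7.000e-04  4.000e-04  4.143e-01]
```

View pics/w7.png

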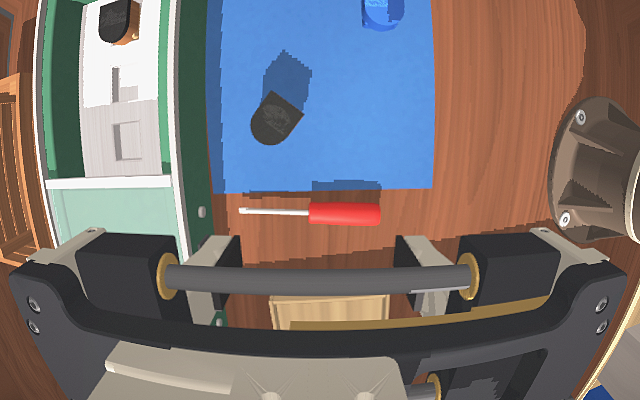

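Heel B's top is now at (275,118), which isn't where it was predicted, so it was likely knocked aside. I'll re-measure it.

```bash
python3 - <<'E'
from h import *
s=load('w7.png'); p=at(s,275,118,.04,True); print(p,proj(s,[.4375,-.056,.04],True)); heel(s,p[0],p[1])
s=snap('wrist','w8.png'); heel(s,p[0],p[1]); s=snap('scene','s8.png'); heel(s,p[0],p[1],fish=False)
E
```

```text
[ 0.47739516 -0.03167077  0.04      ] (np.float64(316.7701864149864), np.float64(94.02541729525907))
heel [ 0.4784 -0.0303] yaw -35.9 mismatch mm2 49.25 area 1720.0 (1794) rect mm [48.2491684  40.07948685]
heel [ 0.4784 -0.0303] yaw -35.9 mismatch mm2 44.0 area 1722.75 (1794) rect mm [48.15621567 40.24126053]
heel [ 0.4845 -0.0297] yaw 135.2 mismatch mm2 207.0 area 1754.5 (1794) rect mm [45.82656097 43.49455643]
```

```bash
python3 - <<'E'
from h import *
s=load('w8.png'); print([np.round(at(s,u,v,.015,True),3) for u,v in [(240,212),(310,205),(380,205),(380,224)]])
plan(.4755,-.0344,.146,-125.9)
E
```

```text
[array([0.521, 0.074, 0.015]), array([0.442, 0.063, 0.015]), array([0.363, 0.06 , 0.015]), array([0.361, 0.083, 0.015])]
delta [ 0.732 -0.397  0.606] rot [-1.000e-04 -2.000e-04  4.176e-01]
```

```bash
python3 -m creep '[{"grip":0.15,"delta_pos":[0.35,-0.2,0],"rotation":[0,0,0.09]},{"grip":0.15,"delta_pos":[0.73,-0.4,0],"rotation":[0,0,0.18]},{"grip":0.15,"delta_pos":[0.73,-0.4,0],"rotation":[0,0,0.27]},{"grip":0.15,"delta_pos":[0.73,-0.4,0.3],"rotation":[0,0,0.36]},{"grip":0.15,"delta_pos":[0.73,-0.4,0.6],"rotation":[0,0,0.418]}]' | tail -1
python3 -m creep '[{"grip":0.15,"delta_pos":[0,0,0],"rotation":[0,0,0]},{"grip":0.15,"delta_pos":[0,0,0],"rotation":[0,0,0]}]'
python3 - <<'E'
from h import *
plan(.4755,-.0344,.046,-125.9)
E
```

```text
gripper_force: 0.0
clock: 17.85
tool_pos: [0.4752, -0.0346, 0.1465]
orientation: [180.0, -0.1, -125.8]
force: [0.2, 0.0, 0.6]
opening: 0.0745
gripper_force: 0.0
delta [-0.005 -0.002  1.005] rot [ 0.0004 -0.0012  0.0015]
```

```bash
python3 -m creep '[{"grip":0.15,"delta_pos":[0,0,0.4],"rotation":[0,0,0]},{"grip":0.15,"delta_pos":[0,0,0.7],"rotation":[0,0,0]},{"grip":0.15,"delta_pos":[0,0,0.9],"rotation":[0,0,0]},{"grip":0.15,"delta_pos":[0,0,1],"rotation":[0,0,0]},{"grip":0.15,"delta_pos":[0,0,1],"rotation":[0,0,0]}]'
python3 -m creep '[{"grip":1,"delta_pos":[0,0,0],"rotation":[0,0,0]},{"grip":1,"delta_pos":[0,0,0],"rotation":[0,0,0]},{"grip":1,"delta_pos":[0,0,0],"rotation":[0,0,0]},{"grip":1,"delta_pos":[0,0,0],"rotation":[0,0,0]},{"grip":1,"delta_pos":[0,0,0],"rotation":[0,0,0]}]'
python3 -m creep '[{"grip":1,"delta_pos":[0,0,0],"rotation":[0,0,0]},{"grip":1,"delta_pos":[0,0,0],"rotation":[0,0,0]},{"grip":1,"delta_pos":[0,0,0],"rotation":[0,0,0]}]'
python3 -m creep '[{"grip":1,"delta_pos":[0,0,-0.3],"rotation":[0,0,0]},{"grip":1,"delta_pos":[0,0,-0.6],"rotation":[0,0,0]},{"grip":1,"delta_pos":[0,0,-0.9],"rotation":[0,0,0]},{"grip":1,"delta_pos":[0,0,-1],"rotation":[0,0,0]},{"grip":1,"delta_pos":[0,0,-1],"rotation":[0,0,0]}]'
python3 -m creep '[{"grip":1,"delta_pos":[0,0,-0.3],"rotation":[0,0,-0.08]},{"grip":1,"delta_pos":[0,0,-0.5],"rotation":[0,0,-0.16]},{"grip":1,"delta_pos":[0,0,-0.5],"rotation":[0,0,-0.24]},{"grip":1,"delta_pos":[0,0,-0.5],"rotation":[0,0,-0.32]},{"grip":1,"delta_pos":[0,0,-0.5],"rotation":[0,0,-0.4]}]' | tail -1
python3 -m creep '[{"grip":1,"delta_pos":[0,0,0],"rotation":[0,0,-0.019]},{"grip":1,"delta_pos":[0,0,0],"rotation":[0,0,-0.019]},{"grip":1,"delta_pos":[0,0,0],"rotation":[0,0,-0.019]}]'
```

```text
clock: 18.35
tool_pos: [0.4752, -0.0337, 0.0466]
orientation: [180.0, -0.0, -125.8]
force: [-0.3, 1.0, 0.9]
opening: 0.0741
gripper_force: 0.0
clock: 18.85
tool_pos: [0.4749, -0.0336, 0.047]
orientation: [-180.0, 0.0, -125.9]
force: [1.3, -0.3, 0.2]
opening: 0.0402
gripper_force: 0.3
clock: 19.15
tool_pos: [0.4749, -0.0336, 0.047]
orientation: [-180.0, 0.0, -125.9]
force: [-1.4, 1.0, 6.4]
opening: 0.0394
gripper_force: 30.0
clock: 19.65
tool_pos: [0.4754, -0.0334, 0.1477]
orientation: [-179.9, 0.1, -125.9]
force: [0.3, -0.2, -1.5]
opening: 0.0397
gripper_force: 30.0
gripper_force: 30.0
clock: 20.45
tool_pos: [0.4743, -0.0337, 0.1958]
orientation: [179.9, -0.0, -88.3]
force: [-0.2, -0.4, -1.7]
opening: 0.0398
gripper_force: 30.0
```

```bash
python3 -m creep '[{"grip":1,"delta_pos":[0.26,-0.4,0],"rotation":[0,0,0]},{"grip":1,"delta_pos":[0.26,-0.8,0],"rotation":[0,0,0]},{"grip":1,"delta_pos":[0.26,-0.9,0],"rotation":[0,0,0]},{"grip":1,"delta_pos":[0.26,-0.9,0],"rotation":[0,0,0]}]' | tail -1
python3 -m creep '[{"grip":1,"delta_pos":[0.26,-0.4,0],"rotation":[0,0,0]},{"grip":1,"delta_pos":[0.26,-0.8,0],"rotation":[0,0,0]},{"grip":1,"delta_pos":[0.26,-0.9,0],"rotation":[0,0,0]},{"grip":1,"delta_pos":[0.26,-0.9,0],"rotation":[0,0,0]},{"grip":1,"delta_pos":[0.26,-0.9,0],"rotation":[0,0,0]}]'
python3 - <<'E'
from h import *
plan(.6598,-.0852,.10,-88.2)
E
```

```text
gripper_force: 30.0
clock: 21.35
tool_pos: [0.6549, -0.0796, 0.1961]
orientation: [179.9, 0.0, -88.2]
force: [0.3, -0.3, -0.9]
opening: 0.0398
gripper_force: 30.0
delta [ 0.058 -0.049  0.961] rot [0.001  0.0002 0.0001]
```

```bash
python3 -m creep '[{"grip":1,"delta_pos":[0.06,-0.05,0],"rotation":[0,0,0]},{"grip":1,"delta_pos":[0.06,-0.05,0.3],"rotation":[0,0,0]},{"grip":1,"delta_pos":[0.06,-0.05,0.6],"rotation":[0,0,0]},{"grip":1,"delta_pos":[0.06,-0.05,0.9],"rotation":[0,0,0]},{"grip":1,"delta_pos":[0.06,-0.05,0.96],"rotation":[0,0,0]}]' | tail -1
python3 -m creep '[{"grip":1,"delta_pos":[0,0,0],"rotation":[0,0,0]},{"grip":1,"delta_pos":[0,0,0],"rotation":[0,0,0]},{"grip":1,"delta_pos":[0,0,0],"rotation":[0,0,0]}]'
```

```text
gripper_force: 30.0
clock: 22.15
tool_pos: [0.6625, -0.0857, 0.1027]
orientation: [-179.8, 0.0, -88.1]
force: [0.8, 0.2, -0.8]
opening: 0.0399
gripper_force: 30.0
```

```bash
python3 -m creep '[{"grip":1,"delta_pos":[0,0.015,0.1],"rotation":[0,0,0]},{"grip":1,"delta_pos":[0,0.015,0.2],"rotation":[0,0,0]},{"grip":1,"delta_pos":[0,0.015,0.2],"rotation":[0,0,0]},{"grip":1,"delta_pos":[0,0.015,0.2],"rotation":[0,0,0]}]'
python3 -m creep '[{"grip":1,"delta_pos":[0,0,0.04],"rotation":[0,0,0]},{"grip":1,"delta_pos":[0,0,0.08],"rotation":[0,0,0]},{"grip":1,"delta_pos":[0,0,0.12],"rotation":[0,0,0]},{"grip":1,"delta_pos":[0,0,0.12],"rotation":[0,0,0]}]'
```

```text
clock: 22.55
tool_pos: [0.6596, -0.0858, 0.0799]
orientation: [179.9, -0.0, -88.2]
force: [0.5, 0.8, -1.5]
opening: 0.04
gripper_force: 30.0
clock: 22.95
tool_pos: [0.6595, -0.0858, 0.0677]
orientation: [179.9, 0.0, -88.2]
force: [-0.2, -0.8, -1.0]
opening: 0.0395
gripper_force: 30.0
```

In the pocket without contact force; pressing home (expected TCP z of 0.063).

```bash
python3 -m creep '[{"grip":1,"delta_pos":[0,0,0.03],"rotation":[0,0,0]},{"grip":1,"delta_pos":[0,0,0.05],"rotation":[0,0,0]},{"grip":1,"delta_pos":[0,0,0.065],"rotation":[0,0,0]},{"grip":1,"delta_pos":[0,0,0.065],"rotation":[0,0,0]}]'
python3 -m creep '[{"grip":0.35,"delta_pos":[0,0,0],"rotation":[0,0,0]},{"grip":0.35,"delta_pos":[0,0,0],"rotation":[0,0,0]},{"grip":0.35,"delta_pos":[0,0,0],"rotation":[0,0,0]},{"grip":0.35,"delta_pos":[0,0,0],"rotation":[0,0,0]}]'
python3 -m creep '[{"grip":0.35,"delta_pos":[0,0,-0.3],"rotation":[0,0,0]},{"grip":0.35,"delta_pos":[0,0,-0.6],"rotation":[0,0,0]},{"grip":0.35,"delta_pos":[0,0,-1],"rotation":[0,0,0]},{"grip":0.35,"delta_pos":[0,0,-1],"rotation":[0,0,0]}]' | tail -1
python3 -m creep '[{"grip":0.35,"delta_pos":[0,0,-0.5],"rotation":[0,0,0]},{"grip":0.35,"delta_pos":[0,0,-0.5],"rotation":[0,0,0]},{"grip":0.35,"delta_pos":[0,0,-0.5],"rotation":[0,0,0]}]' | tail -1
python3 - <<'E'
from h import *
s=snap('wrist','w9.png'); heel(s,.662,-.151,.056);snap('side','sd9.png')
im=load('scene0.png'); s=snap('scene','s9.png')
def crop(q): return cv2.resize(q['color'][130:320,190:450,::-1],None,fx=3,fy=3,interpolation=cv2.INTER_CUBIC)
cv2.imwrite('pics/c9.png',crop(s))
plan(.6533,.129,.219,-88.2)
E
```

```text
clock: 23.35
tool_pos: [0.66, -0.0858, 0.063]
orientation: [-180.0, -0.0, -88.1]
force: [-2.8, 1.2, 6.2]
opening: 0.0396
gripper_force: 30.0
clock: 23.75
tool_pos: [0.6599, -0.0858, 0.062]
orientation: [180.0, -0.0, -88.2]
force: [0.1, 1.0, -0.3]
opening: 0.0566
gripper_force: 0.0
gripper_force: 0.0
gripper_force: 0.0
heel [ 0.6624 -0.1508] yaw 1.0 mismatch mm2 59.5 area 1714.0 (1794) rect mm [47.5 39.5]
delta [-2.148 -0.008 -0.08 ] rot [0.001  0.0001 0.0004]
```

View pics/c9.png

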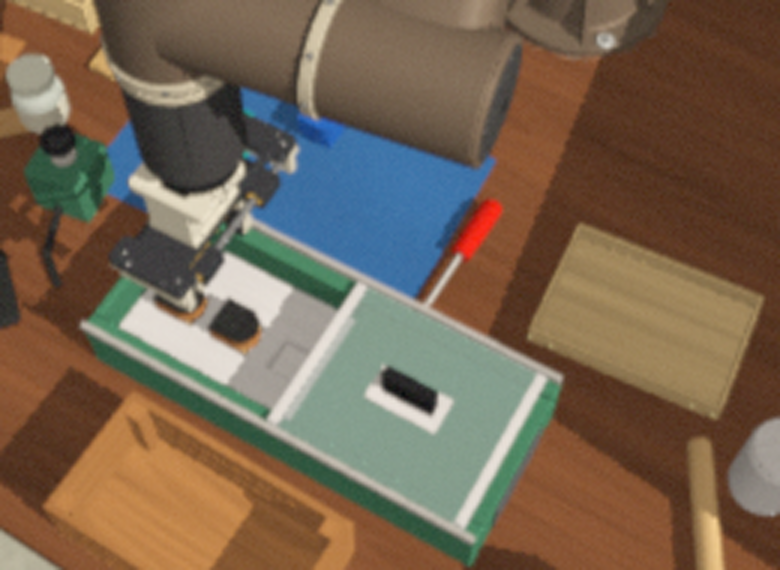

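Both heels are seated, no other brown heel is in sight, and the guard is open with its handle at crop (408,390). Now I'll shut it.

```bash
python3 -m creep '[{"grip":0.35,"delta_pos":[-1,0,0],"rotation":[0,0,0]},{"grip":0.35,"delta_pos":[-1,0,0],"rotation":[0,0,0]},{"grip":0.35,"delta_pos":[-1,0,0],"rotation":[0,0,0]}]' | tail -1
python3 -m creep '[{"grip":0.35,"delta_pos":[-1,0,0],"rotation":[0,0,0]},{"grip":0.35,"delta_pos":[-1,0,0],"rotation":[0,0,0]},{"grip":0.35,"delta_pos":[-1,0,0],"rotation":[0,0,0]}]' | tail -1
python3 -m creep '[{"grip":0.35,"delta_pos":[-0.15,0,0],"rotation":[0,0,0]},{"grip":0.35,"delta_pos":[-0.15,0,0],"rotation":[0,0,0]},{"grip":0.35,"delta_pos":[-0.15,0,0],"rotation":[0,0,0]}]' 
python3 - <<'E'
from h import *
plan(.6533,.129,.1185,-88.2)
E
```

```text
gripper_force: 0.0
gripper_force: 0.0
clock: 25.5
tool_pos: [0.6529, 0.1289, 0.2115]
orientation: [179.9, -0.0, -88.2]
force: [0.6, 0.1, 0.2]
opening: 0.0568
gripper_force: 0.0
delta [-0.002 -0.005  0.93 ] rot [ 0.0006 -0.0003  0.0004]
```

```bash
python3 -m creep '[{"grip":0.35,"delta_pos":[0,0,0.4],"rotation":[0,0,0]},{"grip":0.35,"delta_pos":[0,0,0.75],"rotation":[0,0,0]},{"grip":0.35,"delta_pos":[0,0,0.93],"rotation":[0,0,0]},{"grip":0.35,"delta_pos":[0,0,0.93],"rotation":[0,0,0]}]' 
python3 -m creep '[{"grip":1,"delta_pos":[0,0,0],"rotation":[0,0,0]},{"grip":1,"delta_pos":[0,0,0],"rotation":[0,0,0]},{"grip":1,"delta_pos":[0,0,0],"rotation":[0,0,0]},{"grip":1,"delta_pos":[0,0,0],"rotation":[0,0,0]},{"grip":1,"delta_pos":[0,0,0],"rotation":[0,0,0]}]' |tail -1
python3 -m creep '[{"grip":1,"delta_pos":[0,0,0],"rotation":[0,0,0]},{"grip":1,"delta_pos":[0,0,0],"rotation":[0,0,0]},{"grip":1,"delta_pos":[0,0,0],"rotation":[0,0,0]}]' 
python3 -m creep '[{"grip":1,"delta_pos":[0.25,0,0],"rotation":[0,0,0]},{"grip":1,"delta_pos":[0.5,0,0],"rotation":[0,0,0]},{"grip":1,"delta_pos":[0.75,0,0],"rotation":[0,0,0]},{"grip":1,"delta_pos":[1,0,0],"rotation":[0,0,0]},{"grip":1,"delta_pos":[1,0,0],"rotation":[0,0,0]}]'
python3 -m creep '[{"grip":1,"delta_pos":[0.25,0,0],"rotation":[0,0,0]},{"grip":1,"delta_pos":[0.5,0,0],"rotation":[0,0,0]},{"grip":1,"delta_pos":[0.75,0,0],"rotation":[0,0,0]},{"grip":1,"delta_pos":[1,0,0],"rotation":[0,0,0]},{"grip":1,"delta_pos":[1,0,0],"rotation":[0,0,0]}]'
```

```text
clock: 25.9
tool_pos: [0.6512, 0.1273, 0.1157]
orientation: [179.7, -0.1, -88.3]
force: [0.6, 0.1, -0.3]
opening: 0.0568
gripper_force: 0.0
gripper_force: 0.0
clock: 26.7
tool_pos: [0.6534, 0.1292, 0.1194]
orientation: [-180.0, 0.0, -88.2]
force: [0.5, -0.1, 2.8]
opening: 0.0139
gripper_force: 30.0
clock: 27.2
tool_pos: [0.6562, 0.0266, 0.1194]
orientation: [-180.0, -0.0, -88.3]
force: [-0.5, -2.0, 3.1]
opening: 0.0135
gripper_force: 30.0
clock: 27.7
tool_pos: [0.659, -0.0732, 0.1194]
orientation: [180.0, -0.0, -88.3]
force: [-2.4, -2.5, 4.6]
opening: 0.0134
gripper_force: 30.0
```

```bash
python3 -m creep '[{"grip":1,"delta_pos":[0.04,0,0],"rotation":[0,0,0]},{"grip":1,"delta_pos":[0.08,0,0],"rotation":[0,0,0]},{"grip":1,"delta_pos":[0.08,0,0],"rotation":[0,0,0]}]'
python3 -m creep '[{"grip":1,"delta_pos":[0.03,0,0],"rotation":[0,0,0]},{"grip":1,"delta_pos":[0.06,0,0],"rotation":[0,0,0]},{"grip":1,"delta_pos":[0.06,0,0],"rotation":[0,0,0]}]'
```

```text
clock: 28.0
tool_pos: [0.6592, -0.0787, 0.1194]
orientation: [179.9, -0.0, -88.2]
force: [-3.7, -2.1, 4.4]
opening: 0.0137
gripper_force: 30.0
clock: 28.3
tool_pos: [0.6593, -0.0804, 0.1194]
orientation: [180.0, 0.3, -88.1]
force: [-7.6, 18.1, 9.5]
opening: 0.014
gripper_force: 30.0
```

```bash
python3 -m creep '[{"grip":1,"delta_pos":[-0.05,0,0],"rotation":[0,0,0]},{"grip":0.4,"delta_pos":[-0.05,0,0],"rotation":[0,0,0]},{"grip":0.4,"delta_pos":[-0.05,0,0],"rotation":[0,0,0]},{"grip":0.4,"delta_pos":[-0.05,0,0],"rotation":[0,0,0]},{"grip":0.4,"delta_pos":[-0.05,0,0],"rotation":[0,0,0]}]'
python3 -m creep '[{"grip":0.4,"delta_pos":[0,0,-0.4],"rotation":[0,0,0]},{"grip":0.4,"delta_pos":[0,0,-0.8],"rotation":[0,0,0]},{"grip":0.4,"delta_pos":[0,0,-1],"rotation":[0,0,0]},{"grip":0.4,"delta_pos":[0,0,-1],"rotation":[0,0,0]}]' | tail -1
python3 -m creep '[{"grip":1,"delta_pos":[0.9,0.2,0],"rotation":[0,0,0]},{"grip":1,"delta_pos":[0.9,0.2,0],"rotation":[0,0,0]},{"grip":1,"delta_pos":[0.9,0.2,0],"rotation":[0,0,0]},{"grip":1,"delta_pos":[0.9,0.2,0],"rotation":[0,0,0]}]'
python3 - <<'E'
from h import *
s=snap('wrist','w10.png'); print(proj(s,[.598,-.354,.112],True))
im=s['color']; g=np.arange(-.05,.05,.0005)
mx=np.array([[proj(s,[.598+a,-.354+b,.112],True) for a in g] for b in g],np.float32)
q=cv2.remap(im,mx[...,0],mx[...,1],cv2.INTER_LINEAR); m=(q.max(2)<60).astype(np.uint8)
m=cv2.morphologyEx(m,cv2.MORPH_OPEN,np.ones((9,9)))
n,l,st,c=cv2.connectedComponentsWithStats(m)
for k in range(1,n): print(st[k]*.5,np.array([.598,-.354])-.05+c[k]*.0005)
cv2.imwrite('pics/pl.png',cv2.resize(np.hstack([q[:,:,::-1],np.repeat(m[:,:,None]*255,3,2)]),None,fx=2,fy=2))
# guard edge & heels check region
E
```

```text
clock: 28.8
tool_pos: [0.6597, -0.08, 0.1187]
orientation: [180.0, -0.0, -88.2]
force: [-0.4, 0.1, 0.1]
opening: 0.04
gripper_force: 0.0
gripper_force: 0.0
clock: 29.6
tool_pos: [0.642, -0.1716, 0.218]
orientation: [179.9, 0.0, -88.3]
force: [-0.4, 0.3, -0.3]
opening: 0.0261
gripper_force: 0.0
(np.float64(379.7834275319757), np.float64(-10.94464943252757))
[    0.      0.    100.     69.5 12282.5] [ 0.59943255 -0.3733002 ]
```

View pics/w10.png

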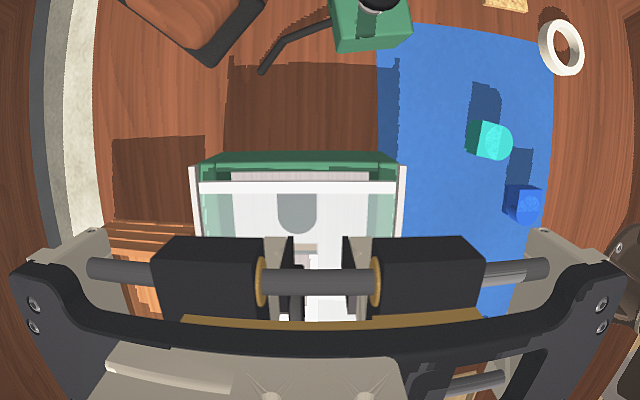

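The guard's white edge now sits at the end wall (row 188), so it is shut. The plunger cap is just off the top at (380,0). I'll move closer and measure it.

```bash
python3 -m creep '[{"grip":1,"delta_pos":[0.8,0.4,0],"rotation":[0,0,0]},{"grip":1,"delta_pos":[0.8,0.4,0],"rotation":[0,0,0]},{"grip":1,"delta_pos":[0.8,0.4,0],"rotation":[0,0,0]},{"grip":1,"delta_pos":[0.8,0.4,0],"rotation":[0,0,0]}]'
python3 - <<'E'
from h import *
s=snap('wrist','w11.png'); print(proj(s,[.598,-.354,.112],True))
im=s['color']; g=np.arange(-.05,.05,.0005)
mx=np.array([[proj(s,[.598+a,-.354+b,.112],True) for a in g] for b in g],np.float32)
q=cv2.remap(im,mx[...,0],mx[...,1],cv2.INTER_LINEAR); m=(q.max(2)<60).astype(np.uint8)
m=cv2.morphologyEx(m,cv2.MORPH_OPEN,np.ones((9,9)))
n,l,st,c=cv2.connectedComponentsWithStats(m)
for k in range(1,n): print(st[k]*.5,np.array([.598,-.354])-.05+c[k]*.0005)
cv2.imwrite('pics/pl.png',cv2.resize(np.hstack([q[:,:,::-1],np.repeat(m[:,:,None]*255,3,2)]),None,fx=2,fy=2))
E
```

```text
clock: 30.05
tool_pos: [0.6052, -0.2515, 0.2188]
orientation: [180.0, 0.0, -88.2]
force: [-0.3, -0.2, -0.4]
opening: 0.0006
gripper_force: 0.0
(np.float64(331.3463030112524), np.float64(79.8329497266876))
```

View pics/pl.png

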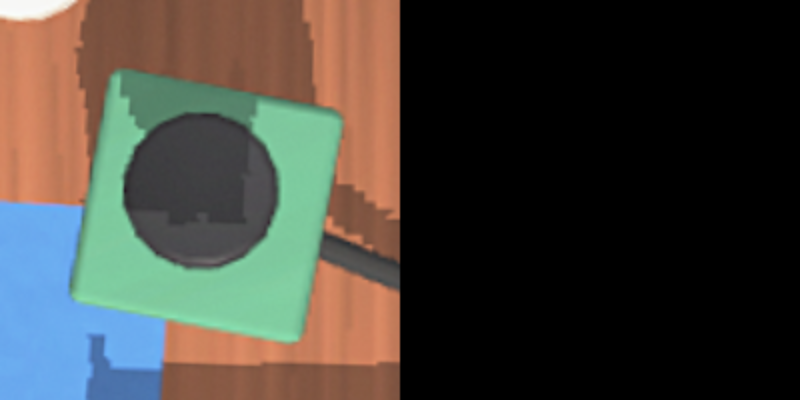

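The rectified view (4 px/mm) shows the cap centred at (201,190) and 39 mm across, so the plunger is at (0.598, −0.3565).

```bash
python3 -m creep '[{"grip":1,"delta_pos":[0.52,0.02,0],"rotation":[0,0,0]},{"grip":1,"delta_pos":[1,0.04,0.2],"rotation":[0,0,0]},{"grip":1,"delta_pos":[1,0.04,0.5],"rotation":[0,0,0]},{"grip":1,"delta_pos":[1,0.04,0.5],"rotation":[0,0,0]},{"grip":1,"delta_pos":[1,0.04,0.5],"rotation":[0,0,0]}]'
python3 - <<'E'
from h import *
plan(.598,-.3565,.136,-88.2)
plan(.598,-.3565,.118,-88.2)
E
```

```text
clock: 30.6
tool_pos: [0.6049, -0.3505, 0.1688]
orientation: [179.9, 0.0, -88.1]
force: [0.4, 0.5, 1.6]
opening: 0.0004
gripper_force: 0.0
delta [0.058 0.07  0.328] rot [0.0011 0.0002 0.0014]
delta [0.058 0.07  0.508] rot [0.0011 0.0002 0.0014]
```

Descend to just above the cap, then press.

```bash
python3 -m creep '[{"grip":1,"delta_pos":[0.06,0.07,0],"rotation":[0,0,0]},{"grip":1,"delta_pos":[0.06,0.07,0.2],"rotation":[0,0,0]},{"grip":1,"delta_pos":[0.06,0.07,0.3],"rotation":[0,0,0]},{"grip":1,"delta_pos":[0.06,0.07,0.3],"rotation":[0,0,0]}]'
python3 -m creep '[{"grip":1,"delta_pos":[0,0,0.05],"rotation":[0,0,0]},{"grip":1,"delta_pos":[0,0,0.1],"rotation":[0,0,0]},{"grip":1,"delta_pos":[0,0,0.15],"rotation":[0,0,0]},{"grip":1,"delta_pos":[0,0,0.2],"rotation":[0,0,0]},{"grip":1,"delta_pos":[0,0,0.22],"rotation":[0,0,0]}]'
```

```text
clock: 31.0
tool_pos: [0.5972, -0.3571, 0.1387]
orientation: [179.9, 0.0, -88.1]
force: [0.5, 0.0, -0.2]
opening: 0.0001
gripper_force: 0.0
clock: 31.5
tool_pos: [0.5986, -0.3581, 0.1182]
orientation: [-179.9, -0.1, -88.1]
force: [-2.7, 4.3, 19.8]
opening: 0.0004
gripper_force: 9.8
```

```bash
python3 -m creep '[{"grip":1,"delta_pos":[0,0,0.02],"rotation":[0,0,0]},{"grip":1,"delta_pos":[0,0,0.02],"rotation":[0,0,0]},{"grip":1,"delta_pos":[0,0,0.02],"rotation":[0,0,0]},{"grip":1,"delta_pos":[0,0,0.02],"rotation":[0,0,0]},{"grip":1,"delta_pos":[0,0,0.02],"rotation":[0,0,0]}]'
python3 -m creep '[{"grip":1,"delta_pos":[0,0,0],"rotation":[0,0,0]},{"grip":1,"delta_pos":[0,0,0],"rotation":[0,0,0]},{"grip":1,"delta_pos":[0,0,0],"rotation":[0,0,0]},{"grip":1,"delta_pos":[0,0,0],"rotation":[0,0,0]},{"grip":1,"delta_pos":[0,0,0],"rotation":[0,0,0]}]'
python3 -m creep '[{"grip":1,"delta_pos":[0,0,0],"rotation":[0,0,0]},{"grip":1,"delta_pos":[0,0,0],"rotation":[0,0,0]},{"grip":1,"delta_pos":[0,0,0],"rotation":[0,0,0]},{"grip":1,"delta_pos":[0,0,0],"rotation":[0,0,0]},{"grip":1,"delta_pos":[0,0,0],"rotation":[0,0,0]}]'
```

```text
clock: 32.0
tool_pos: [0.5986, -0.3581, 0.1182]
orientation: [-179.8, -0.1, -88.1]
force: [-4.8, 6.1, 16.7]
opening: 0.0003
gripper_force: 8.7
clock: 32.5
tool_pos: [0.5986, -0.3581, 0.1182]
orientation: [-179.8, -0.1, -88.1]
force: [-4.6, 4.9, 17.5]
opening: 0.0005
gripper_force: 8.7
clock: 33.0
tool_pos: [0.5986, -0.3581, 0.1182]
orientation: [-179.8, -0.1, -88.1]
force: [-2.9, 6.1, 16.9]
opening: 0.0003
gripper_force: 8.7
```

Held for 1.5 s on a hard bottom (tip z ≈ 96 mm). Lifting off and reopening the guard.

```bash
python3 -m creep '[{"grip":1,"delta_pos":[0,0,-0.3],"rotation":[0,0,0]},{"grip":1,"delta_pos":[0,0,-0.7],"rotation":[0,0,0]},{"grip":1,"delta_pos":[0,0,-1],"rotation":[0,0,0]},{"grip":1,"delta_pos":[0,0,-1],"rotation":[0,0,0]}]' | tail -1
python3 -m creep '[{"grip":0.35,"delta_pos":[-0.9,-0.2,0],"rotation":[0,0,0]},{"grip":0.35,"delta_pos":[-0.9,-0.2,0],"rotation":[0,0,0]},{"grip":0.35,"delta_pos":[-0.9,-0.2,0],"rotation":[0,0,0]}]' | tail -1
python3 -m creep '[{"grip":0.35,"delta_pos":[-0.9,-0.2,0],"rotation":[0,0,0]},{"grip":0.35,"delta_pos":[-0.9,-0.2,0],"rotation":[0,0,0]},{"grip":0.35,"delta_pos":[-0.9,-0.2,0],"rotation":[0,0,0]}]' | tail -1
python3 -m creep '[{"grip":0.35,"delta_pos":[-0.96,-0.12,0],"rotation":[0,0,0]},{"grip":0.35,"delta_pos":[-0.96,-0.12,0],"rotation":[0,0,0]},{"grip":0.35,"delta_pos":[-0.96,-0.12,0],"rotation":[0,0,0]},{"grip":0.35,"delta_pos":[-0.96,-0.12,0],"rotation":[0,0,0]}]'
python3 - <<'E'
from h import *
plan(.6595,-.0805,.119,-88.2)
E
```

```text
gripper_force: 0.0
gripper_force: 0.0
gripper_force: 0.0
clock: 34.4
tool_pos: [0.6407, -0.0797, 0.2146]
orientation: [180.0, -0.0, -88.0]
force: [-0.5, -0.2, -0.2]
opening: 0.0569
gripper_force: 0.0
delta [ 0.015 -0.188  0.956] rot [ 0.0004 -0.0001  0.0017]
```

```bash
python3 -m creep '[{"grip":0.35,"delta_pos":[0.01,-0.19,0],"rotation":[0,0,0]},{"grip":0.35,"delta_pos":[0.01,-0.19,0.4],"rotation":[0,0,0]},{"grip":0.35,"delta_pos":[0.01,-0.19,0.75],"rotation":[0,0,0]},{"grip":0.35,"delta_pos":[0.01,-0.19,0.95],"rotation":[0,0,0]},{"grip":0.35,"delta_pos":[0.01,-0.19,0.95],"rotation":[0,0,0]}]' 
python3 -m creep '[{"grip":1,"delta_pos":[0,0,0],"rotation":[0,0,0]},{"grip":1,"delta_pos":[0,0,0],"rotation":[0,0,0]},{"grip":1,"delta_pos":[0,0,0],"rotation":[0,0,0]},{"grip":1,"delta_pos":[0,0,0],"rotation":[0,0,0]},{"grip":1,"delta_pos":[0,0,0],"rotation":[0,0,0]}]' |tail -1
python3 -m creep '[{"grip":1,"delta_pos":[0,0,0],"rotation":[0,0,0]},{"grip":1,"delta_pos":[0,0,0],"rotation":[0,0,0]},{"grip":1,"delta_pos":[0,0,0],"rotation":[0,0,0]}]' 
python3 -m creep '[{"grip":1,"delta_pos":[-0.25,0,0],"rotation":[0,0,0]},{"grip":1,"delta_pos":[-0.5,0,0],"rotation":[0,0,0]},{"grip":1,"delta_pos":[-0.75,0,0],"rotation":[0,0,0]},{"grip":1,"delta_pos":[-1,0,0],"rotation":[0,0,0]},{"grip":1,"delta_pos":[-1,0,0],"rotation":[0,0,0]}]' | grep -E "tool_pos|^force"
python3 -m creep '[{"grip":1,"delta_pos":[-0.25,0,0],"rotation":[0,0,0]},{"grip":1,"delta_pos":[-0.5,0,0],"rotation":[0,0,0]},{"grip":1,"delta_pos":[-0.75,0,0],"rotation":[0,0,0]},{"grip":1,"delta_pos":[-1,0,0],"rotation":[0,0,0]},{"grip":1,"delta_pos":[-1,0,0],"rotation":[0,0,0]}]' | grep -E "tool_pos|^force"
```

```text
clock: 34.9
tool_pos: [0.6573, -0.0826, 0.1161]
orientation: [179.6, -0.0, -88.3]
force: [-0.4, 0.2, -0.3]
opening: 0.0569
gripper_force: 0.0
gripper_force: 0.0
clock: 35.7
tool_pos: [0.6593, -0.0807, 0.1204]
orientation: [180.0, -0.0, -88.2]
force: [-4.7, 1.5, 5.8]
opening: 0.0139
gripper_force: 30.0
tool_pos: [0.6564, 0.0217, 0.1204]
force: [-4.3, 1.6, 5.2]
tool_pos: [0.6536, 0.1219, 0.1204]
force: [-2.0, 0.9, 4.7]
```

```bash
python3 -m creep '[{"grip":1,"delta_pos":[-0.06,0,0],"rotation":[0,0,0]},{"grip":1,"delta_pos":[-0.12,0,0],"rotation":[0,0,0]},{"grip":1,"delta_pos":[-0.12,0,0],"rotation":[0,0,0]}]'
```

```text
clock: 37.0
tool_pos: [0.6534, 0.1275, 0.1204]
orientation: [180.0, -0.3, -88.2]
force: [3.1, -13.9, 3.7]
opening: 0.0138
gripper_force: 30.0
```

```bash
python3 -m creep '[{"grip":1,"delta_pos":[-0.04,0,0],"rotation":[0,0,0]},{"grip":1,"delta_pos":[-0.06,0,0],"rotation":[0,0,0]},{"grip":1,"delta_pos":[-0.06,0,0],"rotation":[0,0,0]}]'
python3 -m creep '[{"grip":1,"delta_pos":[0.1,0,0],"rotation":[0,0,0]},{"grip":0.4,"delta_pos":[0.1,0,0],"rotation":[0,0,0]},{"grip":0.4,"delta_pos":[0.1,0,0],"rotation":[0,0,0]},{"grip":0.4,"delta_pos":[0.1,0,0],"rotation":[0,0,0]},{"grip":0.4,"delta_pos":[0.1,0,0],"rotation":[0,0,0]}]'
```

```text
clock: 37.3
tool_pos: [0.6533, 0.129, 0.1203]
orientation: [179.9, -0.6, -88.3]
force: [7.6, -31.9, 3.7]
opening: 0.0141
gripper_force: 30.0
clock: 37.8
tool_pos: [0.653, 0.1277, 0.1198]
orientation: [180.0, 0.0, -88.1]
force: [0.1, 0.2, 0.4]
opening: 0.0403
gripper_force: 0.0
```

```bash
python3 -m creep '[{"grip":1,"delta_pos":[0,0,0],"rotation":[0,0,0]},{"grip":1,"delta_pos":[0,0,0],"rotation":[0,0,0]},{"grip":1,"delta_pos":[0,0,0],"rotation":[0,0,0]},{"grip":1,"delta_pos":[0,0,0],"rotation":[0,0,0]},{"grip":1,"delta_pos":[0,0,0],"rotation":[0,0,0]}]' 
python3 -m creep '[{"grip":1,"delta_pos":[-0.03,0,0],"rotation":[0,0,0]},{"grip":1,"delta_pos":[-0.05,0,0],"rotation":[0,0,0]},{"grip":1,"delta_pos":[-0.05,0,0],"rotation":[0,0,0]}]'
python3 -m creep '[{"grip":0.4,"delta_pos":[0,0,0],"rotation":[0,0,0]},{"grip":0.4,"delta_pos":[0,0,0],"rotation":[0,0,0]},{"grip":0.4,"delta_pos":[0,0,0],"rotation":[0,0,0]},{"grip":0.4,"delta_pos":[0,0,0],"rotation":[0,0,0]}]'
python3 -m creep '[{"grip":0.4,"delta_pos":[0,0,-0.4],"rotation":[0,0,0]},{"grip":0.4,"delta_pos":[0,0,-0.8],"rotation":[0,0,0]},{"grip":0.4,"delta_pos":[0,0,-1],"rotation":[0,0,0]},{"grip":0.4,"delta_pos":[0,0,-1],"rotation":[0,0,0]}]'
```

```text
clock: 38.3
tool_pos: [0.6534, 0.1272, 0.1201]
orientation: [-180.0, 0.0, -88.2]
force: [-0.9, -0.5, 0.9]
opening: 0.014
gripper_force: 30.0
clock: 38.6
tool_pos: [0.6532, 0.1321, 0.1201]
orientation: [-180.0, -0.0, -88.2]
force: [3.3, -2.5, -1.6]
opening: 0.0136
gripper_force: 30.0
clock: 39.0
tool_pos: [0.6527, 0.1323, 0.1201]
orientation: [180.0, 0.0, -88.1]
force: [-0.5, -0.2, -0.5]
opening: 0.0404
gripper_force: 0.0
clock: 39.4
tool_pos: [0.6546, 0.1327, 0.2245]
orientation: [-179.6, 0.1, -88.1]
force: [-0.4, -0.1, -0.0]
opening: 0.0524
gripper_force: 0.0
```

```bash
python3 -m creep '[{"grip":0.3,"delta_pos":[1,0,0],"rotation":[0,0,0]},{"grip":0.3,"delta_pos":[1,0,0],"rotation":[0,0,0]},{"grip":0.3,"delta_pos":[1,0,0],"rotation":[0,0,0]}]' | tail -1
python3 -m creep '[{"grip":0.3,"delta_pos":[1,0,0],"rotation":[0,0,0]},{"grip":0.3,"delta_pos":[1,0,0],"rotation":[0,0,0]},{"grip":0.3,"delta_pos":[1,0,0],"rotation":[0,0,0]},{"grip":0.3,"delta_pos":[1,0,0],"rotation":[0,0,0]}]' | grep tool_pos
python3 - <<'E'
from h import *
s=snap('wrist','w12.png'); heel(s,.662,-.151,.056)
plan(.6600,-.0855,.059,-88.2)
print(ctrl.get_obs()['force'])
E
```

```text
gripper_force: 0.0
tool_pos: [0.6588, -0.069, 0.2191]
heel [ 0.6621 -0.1505] yaw 1.6 mismatch mm2 48.25 area 1724.25 (1794) rect mm [39.60842133 47.78159714]
delta [ 0.176 -0.006  1.603] rot [ 0.0007  0.0001 -0.0002]
[ 0.80368504  0.34671999 -0.07432508]
```

```bash
python3 -m creep '[{"grip":0.3,"delta_pos":[0.17,0,0.4],"rotation":[0,0,0]},{"grip":0.3,"delta_pos":[0.17,0,0.8],"rotation":[0,0,0]},{"grip":0.3,"delta_pos":[0.17,0,1],"rotation":[0,0,0]},{"grip":0.3,"delta_pos":[0.17,0,1],"rotation":[0,0,0]},{"grip":0.3,"delta_pos":[0.17,0,1],"rotation":[0,0,0]}]' | grep -E "tool_pos|force"
python3 -m creep '[{"grip":0.3,"delta_pos":[0,0,0.3],"rotation":[0,0,0]},{"grip":0.3,"delta_pos":[0,0,0.5],"rotation":[0,0,0]},{"grip":0.3,"delta_pos":[0,0,0.6],"rotation":[0,0,0]},{"grip":0.3,"delta_pos":[0,0,0.6],"rotation":[0,0,0]}]' | grep -E "tool_pos|force"
python3 -m creep '[{"grip":1,"delta_pos":[0,0,0],"rotation":[0,0,0]},{"grip":1,"delta_pos":[0,0,0],"rotation":[0,0,0]},{"grip":1,"delta_pos":[0,0,0],"rotation":[0,0,0]},{"grip":1,"delta_pos":[0,0,0],"rotation":[0,0,0]},{"grip":1,"delta_pos":[0,0,0],"rotation":[0,0,0]}]' 
python3 -m creep '[{"grip":1,"delta_pos":[0,0,-0.15],"rotation":[0,0,0]},{"grip":1,"delta_pos":[0,0,-0.3],"rotation":[0,0,0]},{"grip":1,"delta_pos":[0,0,-0.6],"rotation":[0,0,0]},{"grip":1,"delta_pos":[0,0,-0.9],"rotation":[0,0,0]},{"grip":1,"delta_pos":[0,0,-1],"rotation":[0,0,0]}]'
```

```text
tool_pos: [0.6604, -0.0837, 0.1204]
force: [0.1, 0.7, 0.7]
gripper_force: 0.0
tool_pos: [0.6601, -0.0843, 0.0602]
force: [-0.4, -0.2, 0.1]
gripper_force: 0.0
clock: 41.55
tool_pos: [0.6604, -0.0847, 0.0611]
orientation: [-179.9, -0.0, -88.1]
force: [-0.9, 0.4, 5.4]
opening: 0.0393
gripper_force: 30.0
clock: 42.05
tool_pos: [0.6618, -0.0849, 0.1652]
orientation: [-179.6, -0.0, -88.1]
force: [0.4, 0.3, -0.3]
opening: 0.0398
gripper_force: 30.0
```

```bash
python3 -m creep '[{"grip":1,"delta_pos":[0,0,-0.4],"rotation":[0,0,0]},{"grip":1,"delta_pos":[0,0,-0.5],"rotation":[0,0,0]},{"grip":1,"delta_pos":[0,0,-0.5],"rotation":[0,0,0]}]' | grep tool_pos
python3 - <<'E'
from h import *
plan(.412,.235,.215,-85)
E
```

```text
tool_pos: [0.661, -0.0847, 0.2129]
delta [-3.276  2.385 -0.032] rot [-0.003   0.0001 -0.035 ]
```

```bash
python3 -m creep '[{"grip":1,"delta_pos":[-0.32,0.24,0],"rotation":[0,0,0]},{"grip":1,"delta_pos":[-0.64,0.48,0],"rotation":[0,0,0]},{"grip":1,"delta_pos":[-0.82,0.6,0],"rotation":[0,0,0]}]' | grep tool_pos
python3 -m creep '[{"grip":1,"delta_pos":[-0.36,0.25,0],"rotation":[0,0,0]},{"grip":1,"delta_pos":[-0.72,0.5,0],"rotation":[0,0,0]},{"grip":1,"delta_pos":[-0.82,0.6,0],"rotation":[0,0,0]}]' | grep tool_pos
python3 -m creep '[{"grip":1,"delta_pos":[-0.36,0.25,0],"rotation":[0,0,0]},{"grip":1,"delta_pos":[-0.72,0.5,0],"rotation":[0,0,0]},{"grip":1,"delta_pos":[-0.82,0.6,0],"rotation":[0,0,0]}]' | grep tool_pos
python3 -m creep '[{"grip":1,"delta_pos":[-0.36,0.25,0],"rotation":[0,0,0]},{"grip":1,"delta_pos":[-0.72,0.5,0],"rotation":[0,0,-0.035]},{"grip":1,"delta_pos":[-0.82,0.59,0],"rotation":[0,0,-0.035]},{"grip":1,"delta_pos":[-0.82,0.59,0],"rotation":[0,0,-0.035]}]' | grep tool_pos
python3 - <<'E'
from h import *
plan(.412,.235,.05,-85)
for n in('wrist','side'):
    s=snap(n,n+'13.png')
im=load('side13.png')
E
```

```text
tool_pos: [0.5947, -0.0035, 0.2085]
tool_pos: [0.532, 0.0772, 0.2088]
tool_pos: [0.47, 0.1569, 0.2091]
tool_pos: [0.4091, 0.2362, 0.2093]
delta [ 0.014 -0.029  1.593] rot [ 0.0007 -0.0003  0.0016]
```

View pics/wrist13.png

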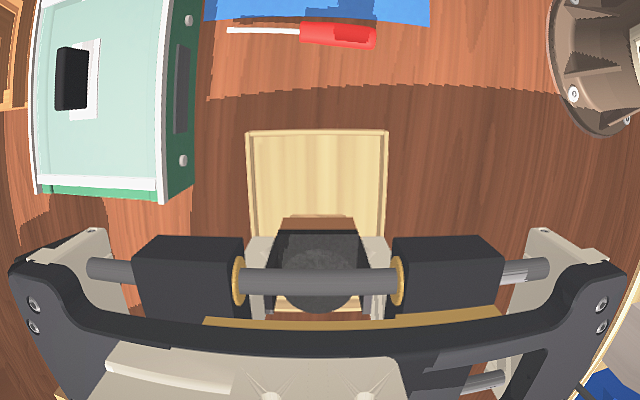

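The wrist view shows the tray's near edge running (246,131) to (388,131), centred under the held heel, with its yaw matching the tool's.

```bash
python3 - <<'E'
from h import *
s=load('wrist13.png')
a,b=[at(s,u,131,.028,True)[:2] for u in(246,388)]; print(a,b,np.linalg.norm(a-b))
d=(a-b)/np.linalg.norm(a-b); n=np.array([-d[1],d[0]]); c=(a+b)/2
for k in(.06,.11,.16): print(k,c+n*k)
print('yaw',np.degrees(np.arctan2(d[1],d[0])))
# guard edge (near end), machine frame
for p in[(36,192),(162,203)]: print(at(s,*p,.089,True))
E
```

```text
[0.48811565 0.1840395 ] [0.34169043 0.17079803] 0.14702272291767446
0.06 [0.40949919 0.23717492]
0.11 [0.40499598 0.28697172]
0.16 [0.40049277 0.33676852]
yaw 5.167298131780107
[0.74701586 0.25405996 0.089     ]
[0.55528398 0.25004677 0.089     ]
```

```bash
python3 -m creep '[{"grip":1,"delta_pos":[0,0,0.4],"rotation":[0,0,0]},{"grip":1,"delta_pos":[0,0,0.8],"rotation":[0,0,0]},{"grip":1,"delta_pos":[0,0,1],"rotation":[0,0,0]},{"grip":1,"delta_pos":[0,0,1],"rotation":[0,0,0]}]' | grep tool_pos
python3 -m creep '[{"grip":1,"delta_pos":[0,0,0.2],"rotation":[0,0,0]},{"grip":1,"delta_pos":[0,0,0.4],"rotation":[0,0,0]},{"grip":1,"delta_pos":[0,0,0.5],"rotation":[0,0,0]},{"grip":1,"delta_pos":[0,0,0.5],"rotation":[0,0,0]},{"grip":1,"delta_pos":[0,0,0.5],"rotation":[0,0,0]}]' | grep -E 'tool_pos|force'
python3 -m creep '[{"grip":1,"delta_pos":[0,0,0.03],"rotation":[0,0,0]},{"grip":1,"delta_pos":[0,0,0.07],"rotation":[0,0,0]},{"grip":1,"delta_pos":[0,0,0.09],"rotation":[0,0,0]},{"grip":1,"delta_pos":[0,0,0.09],"rotation":[0,0,0]}]' | grep -E 'tool_pos|force'
```

```text
tool_pos: [0.4096, 0.2326, 0.107]
tool_pos: [0.4111, 0.2356, 0.0609]
force: [-0.0, -0.6, -0.3]
gripper_force: 30.0
tool_pos: [0.4103, 0.2353, 0.0509]
force: [-0.7, -0.2, 0.1]
gripper_force: 30.0
```

```bash
python3 -m creep '[{"grip":1,"delta_pos":[0,0,0.015],"rotation":[0,0,0]},{"grip":1,"delta_pos":[0,0,0.015],"rotation":[0,0,0]},{"grip":1,"delta_pos":[0,0,0.015],"rotation":[0,0,0]}]' | grep -E 'tool_pos|force'
python3 -m creep '[{"grip":0.4,"delta_pos":[0,0,0],"rotation":[0,0,0]},{"grip":0.4,"delta_pos":[0,0,0],"rotation":[0,0,0]},{"grip":0.4,"delta_pos":[0,0,0],"rotation":[0,0,0]},{"grip":0.4,"delta_pos":[0,0,0],"rotation":[0,0,0]}]'
python3 -m creep '[{"grip":0.4,"delta_pos":[0,0,-0.3],"rotation":[0,0,0]},{"grip":0.4,"delta_pos":[0,0,-0.6],"rotation":[0,0,0]},{"grip":0.4,"delta_pos":[0,0,-1],"rotation":[0,0,0]},{"grip":0.4,"delta_pos":[0,0,-1],"rotation":[0,0,0]}]' | tail -1
python3 -m creep '[{"grip":0.3,"delta_pos":[0,0,-0.6],"rotation":[0,0,0.035]},{"grip":0.3,"delta_pos":[0,0,-0.6],"rotation":[0,0,0.035]},{"grip":0.3,"delta_pos":[0,0,-0.6],"rotation":[0,0,0.035]}]' | tail -1
python3 - <<'E'
from h import *
s=snap('side','side14.png'); heel(s,.41,.239,.045,fish=False)
plan(.6622,-.1548,.22,-88.2)
E
```

```text
tool_pos: [0.4105, 0.2355, 0.0501]
force: [-2.1, -1.1, 6.1]
gripper_force: 30.0
clock: 45.75
tool_pos: [0.4105, 0.2354, 0.0495]
orientation: [180.0, -0.0, -85.0]
force: [0.3, -0.1, -0.6]
opening: 0.0524
gripper_force: 0.0
gripper_force: 0.0
gripper_force: 0.0
heel [0.4063 0.2425] yaw 7.2 mismatch mm2 205.25 area 2005.5 (1794) rect mm [44.95704269 51.12817383]
delta [ 3.984 -2.388 -0.105] rot [-0.0007  0.0011  0.0006]
```

Heel B stands in the tray. Back for heel A.

```bash
python3 -m creep '[{"grip":0.3,"delta_pos":[0.99,-0.6,0],"rotation":[0,0,0]},{"grip":0.3,"delta_pos":[0.99,-0.6,0],"rotation":[0,0,0]},{"grip":0.3,"delta_pos":[0.99,-0.6,0],"rotation":[0,0,0]}]' | tail -1
python3 -m creep '[{"grip":0.3,"delta_pos":[0.99,-0.6,0],"rotation":[0,0,0]},{"grip":0.3,"delta_pos":[0.99,-0.6,0],"rotation":[0,0,0]},{"grip":0.3,"delta_pos":[0.99,-0.6,0],"rotation":[0,0,0]}]' | tail -1
python3 -m creep '[{"grip":0.3,"delta_pos":[0.99,-0.6,0],"rotation":[0,0,0]},{"grip":0.3,"delta_pos":[0.99,-0.6,0],"rotation":[0,0,0]},{"grip":0.3,"delta_pos":[0.99,-0.6,0],"rotation":[0,0,0]}]' | tail -1
python3 -c "
from h import *
s=snap('wrist','w15.png'); heel(s,.662,-.151,.056)"
python3 -m creep '[{"grip":0.3,"delta_pos":[0.99,-0.6,0],"rotation":[0,0,0]},{"grip":0.3,"delta_pos":[0.99,-0.6,0],"rotation":[0,0,0]},{"grip":0.3,"delta_pos":[0.99,-0.6,0],"rotation":[0,0,0]},{"grip":0.3,"delta_pos":[0.99,-0.6,0],"rotation":[0,0,0]}]' | grep tool_pos
python3 - <<'E'
from h import *
plan(.6622,-.1548,.059,-88.2)
E
```

```text
gripper_force: 0.0
gripper_force: 0.0
gripper_force: 0.0
heel [ 0.6618 -0.1512] yaw 3.0 mismatch mm2 77.75 area 1814.0 (1794) rect mm [42.27899933 47.34614563]
tool_pos: [0.663, -0.1542, 0.2069]
delta [0.006 0.003 1.479] rot [ 0.0022  0.0001 -0.0011]
```

```bash
python3 -m creep '[{"grip":0.3,"delta_pos":[0,0,0.4],"rotation":[0,0,0]},{"grip":0.3,"delta_pos":[0,0,0.8],"rotation":[0,0,0]},{"grip":0.3,"delta_pos":[0,0,0.9],"rotation":[0,0,0]},{"grip":0.3,"delta_pos":[0,0,0.9],"rotation":[0,0,0]},{"grip":0.3,"delta_pos":[0,0,0.9],"rotation":[0,0,0]}]' | grep -E "tool_pos|force"
python3 -m creep '[{"grip":0.3,"delta_pos":[0,0,0.3],"rotation":[0,0,0]},{"grip":0.3,"delta_pos":[0,0,0.5],"rotation":[0,0,0]},{"grip":0.3,"delta_pos":[0,0,0.57],"rotation":[0,0,0]},{"grip":0.3,"delta_pos":[0,0,0.57],"rotation":[0,0,0]}]' | grep -E "tool_pos|force"
python3 -m creep '[{"grip":1,"delta_pos":[0,0,0],"rotation":[0,0,0]},{"grip":1,"delta_pos":[0,0,0],"rotation":[0,0,0]},{"grip":1,"delta_pos":[0,0,0],"rotation":[0,0,0]},{"grip":1,"delta_pos":[0,0,0],"rotation":[0,0,0]},{"grip":1,"delta_pos":[0,0,0],"rotation":[0,0,0]}]' 
python3 -m creep '[{"grip":1,"delta_pos":[0,0,-0.15],"rotation":[0,0,0]},{"grip":1,"delta_pos":[0,0,-0.3],"rotation":[0,0,0]},{"grip":1,"delta_pos":[0,0,-0.6],"rotation":[0,0,0]},{"grip":1,"delta_pos":[0,0,-0.9],"rotation":[0,0,0]},{"grip":1,"delta_pos":[0,0,-1],"rotation":[0,0,0]}]' | tail -2
python3 -m creep '[{"grip":1,"delta_pos":[0,0,-0.4],"rotation":[0,0,0]},{"grip":1,"delta_pos":[0,0,-0.6],"rotation":[0,0,0]},{"grip":1,"delta_pos":[0,0,-0.6],"rotation":[0,0,0]}]' | grep tool_pos
python3 - <<'E'
from h import *
plan(.4005,.334,.215,-85)
E
```

```text
tool_pos: [0.664, -0.1521, 0.1212]
force: [0.8, 0.8, 0.6]
gripper_force: 0.0
tool_pos: [0.6636, -0.1526, 0.0634]
force: [-0.7, -0.1, 0.2]
gripper_force: 0.0
clock: 49.25
tool_pos: [0.6628, -0.1527, 0.0636]
orientation: [180.0, -0.0, -88.2]
force: [-3.9, 0.4, 6.3]
opening: 0.0395
gripper_force: 30.0
opening: 0.0399
gripper_force: 30.0
tool_pos: [0.6649, -0.153, 0.2275]
delta [-4.953  2.485  0.103] rot [-0.0046 -0.0006 -0.0348]
```

```bash
python3 -m creep '[{"grip":1,"delta_pos":[-0.36,0.18,0],"rotation":[0,0,0]},{"grip":1,"delta_pos":[-0.72,0.36,0],"rotation":[0,0,0]},{"grip":1,"delta_pos":[-0.99,0.5,0],"rotation":[0,0,0]}]' | grep tool_pos
python3 -m creep '[{"grip":1,"delta_pos":[-0.36,0.18,0],"rotation":[0,0,0]},{"grip":1,"delta_pos":[-0.72,0.36,0],"rotation":[0,0,0]},{"grip":1,"delta_pos":[-0.99,0.5,0],"rotation":[0,0,0]}]' | grep tool_pos
python3 -m creep '[{"grip":1,"delta_pos":[-0.36,0.18,0],"rotation":[0,0,0]},{"grip":1,"delta_pos":[-0.72,0.36,0],"rotation":[0,0,0]},{"grip":1,"delta_pos":[-0.99,0.5,0],"rotation":[0,0,0]}]' | grep tool_pos
python3 -m creep '[{"grip":1,"delta_pos":[-0.36,0.18,0],"rotation":[0,0,0]},{"grip":1,"delta_pos":[-0.72,0.36,0],"rotation":[0,0,0]},{"grip":1,"delta_pos":[-0.99,0.5,0],"rotation":[0,0,0]}]' | grep tool_pos
python3 -m creep '[{"grip":1,"delta_pos":[-0.36,0.18,0],"rotation":[0,0,-0.035]},{"grip":1,"delta_pos":[-0.72,0.36,0],"rotation":[0,0,-0.035]},{"grip":1,"delta_pos":[-0.98,0.49,0],"rotation":[0,0,-0.035]},{"grip":1,"delta_pos":[-0.98,0.49,0],"rotation":[0,0,-0.035]},{"grip":1,"delta_pos":[-0.98,0.49,0],"rotation":[0,0,-0.035]}]'
python3 - <<'E'
from h import *
heel(snap('wrist','w16.png'),.4095,.239,.045)
plan(.4005,.334,.06,-85)
E
```

```text
tool_pos: [0.6085, -0.0541, 0.222]
tool_pos: [0.5553, 0.0435, 0.2223]
tool_pos: [0.5022, 0.1408, 0.2224]
tool_pos: [0.4491, 0.2382, 0.2225]
clock: 51.75
tool_pos: [0.3977, 0.3332, 0.2222]
orientation: [180.0, -0.0, -84.9]
force: [0.9, 0.3, -1.3]
opening: 0.0394
gripper_force: 30.0
heel [0.4101 0.2393] yaw 4.2 mismatch mm2 81.5 area 1685.75 (1794) rect mm [39.40065002 47.26771164]
delta [-0.012 -0.026  1.623] rot [ 0.0003 -0.0003  0.0003]
```

```bash
python3 -m creep '[{"grip":1,"delta_pos":[0,-0.03,0.4],"rotation":[0,0,0]},{"grip":1,"delta_pos":[0,-0.03,0.8],"rotation":[0,0,0]},{"grip":1,"delta_pos":[0,-0.03,1],"rotation":[0,0,0]},{"grip":1,"delta_pos":[0,-0.03,1],"rotation":[0,0,0]}]' | grep tool_pos
python3 -m creep '[{"grip":1,"delta_pos":[0,0,0.3],"rotation":[0,0,0]},{"grip":1,"delta_pos":[0,0,0.5],"rotation":[0,0,0]},{"grip":1,"delta_pos":[0,0,0.6],"rotation":[0,0,0]},{"grip":1,"delta_pos":[0,0,0.6],"rotation":[0,0,0]},{"grip":1,"delta_pos":[0,0,0.6],"rotation":[0,0,0]}]' | grep -E 'tool_pos|force'
python3 -m creep '[{"grip":1,"delta_pos":[0,0,0.03],"rotation":[0,0,0]},{"grip":1,"delta_pos":[0,0,0.07],"rotation":[0,0,0]},{"grip":1,"delta_pos":[0,0,0.1],"rotation":[0,0,0]},{"grip":1,"delta_pos":[0,0,0.1],"rotation":[0,0,0]}]' | grep -E 'tool_pos|force'
```

```text
tool_pos: [0.4006, 0.3304, 0.1197]
tool_pos: [0.402, 0.3338, 0.0638]
force: [-0.1, 0.6, -1.2]
gripper_force: 30.0
tool_pos: [0.4014, 0.3334, 0.0526]
force: [-0.2, -0.4, -1.0]
gripper_force: 30.0
```

```bash
python3 -m creep '[{"grip":1,"delta_pos":[0,0,0.015],"rotation":[0,0,0]},{"grip":1,"delta_pos":[0,0,0.015],"rotation":[0,0,0]},{"grip":1,"delta_pos":[0,0,0.015],"rotation":[0,0,0]}]' | grep -E 'tool_pos|force'
python3 -m creep '[{"grip":0.4,"delta_pos":[0,0,0],"rotation":[0,0,0]},{"grip":0.4,"delta_pos":[0,0,0],"rotation":[0,0,0]},{"grip":0.4,"delta_pos":[0,0,0],"rotation":[0,0,0]},{"grip":0.4,"delta_pos":[0,0,0],"rotation":[0,0,0]}]'
python3 -m creep '[{"grip":0.4,"delta_pos":[0,0,-0.3],"rotation":[0,0,0]},{"grip":0.4,"delta_pos":[0,0,-0.6],"rotation":[0,0,0]},{"grip":0.4,"delta_pos":[0,0,-1],"rotation":[0,0,0]},{"grip":0.4,"delta_pos":[0,0,-1],"rotation":[0,0,0]}]' | tail -1
python3 -m creep '[{"grip":0.3,"delta_pos":[0,0,-0.6],"rotation":[0,0,0.035]},{"grip":0.3,"delta_pos":[0,0,-0.6],"rotation":[0,0,0.035]},{"grip":0.3,"delta_pos":[0,0,-0.6],"rotation":[0,0,0.035]}]' | tail -1
python3 - <<'E'
from h import *
plan(.6530,.130,.216,-88.2)
E
```

```text
tool_pos: [0.4014, 0.3335, 0.0525]
force: [-5.7, -2.1, 17.0]
gripper_force: 30.0
clock: 53.8
tool_pos: [0.4013, 0.3332, 0.0509]
orientation: [180.0, -0.0, -85.0]
force: [-0.1, -0.3, -0.3]
opening: 0.0522
gripper_force: 0.0
gripper_force: 0.0
gripper_force: 0.0
delta [ 2.125 -2.441 -0.029] rot [-0.0017  0.0024  0.0007]
```

```bash
python3 -m creep '[{"grip":0.3,"delta_pos":[0.71,-0.81,0],"rotation":[0,0,0]},{"grip":0.3,"delta_pos":[0.71,-0.81,0],"rotation":[0,0,0]},{"grip":0.3,"delta_pos":[0.71,-0.81,0],"rotation":[0,0,0]}]' | tail -1
python3 -m creep '[{"grip":0.3,"delta_pos":[0.71,-0.81,0],"rotation":[0,0,0]},{"grip":0.3,"delta_pos":[0.71,-0.81,0],"rotation":[0,0,0]},{"grip":0.3,"delta_pos":[0.71,-0.81,0],"rotation":[0,0,0]}]' | tail -1
python3 -m creep '[{"grip":0.3,"delta_pos":[0.71,-0.81,0],"rotation":[0,0,0]},{"grip":0.3,"delta_pos":[0.71,-0.81,0],"rotation":[0,0,0]},{"grip":0.3,"delta_pos":[0.71,-0.81,0],"rotation":[0,0,0]},{"grip":0.3,"delta_pos":[0.71,-0.81,0],"rotation":[0,0,0]},{"grip":0.3,"delta_pos":[0.71,-0.81,0],"rotation":[0,0,0]}]' | grep tool_pos
python3 - <<'E'
from h import *
plan(.6530,.130,.119,-88.2)
E
```

```text
gripper_force: 0.0
gripper_force: 0.0
tool_pos: [0.6502, 0.1285, 0.2099]
delta [-0.014 -0.03   0.909] rot [ 0.0011 -0.0002  0.0003]
```

```bash
python3 -m creep '[{"grip":0.3,"delta_pos":[-0.01,-0.03,0.4],"rotation":[0,0,0]},{"grip":0.3,"delta_pos":[-0.01,-0.03,0.75],"rotation":[0,0,0]},{"grip":0.3,"delta_pos":[-0.01,-0.03,0.9],"rotation":[0,0,0]},{"grip":0.3,"delta_pos":[-0.01,-0.03,0.9],"rotation":[0,0,0]}]' | grep tool_pos
python3 -m creep '[{"grip":1,"delta_pos":[0,0,0],"rotation":[0,0,0]},{"grip":1,"delta_pos":[0,0,0],"rotation":[0,0,0]},{"grip":1,"delta_pos":[0,0,0],"rotation":[0,0,0]},{"grip":1,"delta_pos":[0,0,0],"rotation":[0,0,0]},{"grip":1,"delta_pos":[0,0,0],"rotation":[0,0,0]}]' |tail -1
python3 -m creep '[{"grip":1,"delta_pos":[0,0,0],"rotation":[0,0,0]},{"grip":1,"delta_pos":[0,0,0],"rotation":[0,0,0]},{"grip":1,"delta_pos":[0,0,0],"rotation":[0,0,0]}]' 
python3 -m creep '[{"grip":1,"delta_pos":[0.25,0,0],"rotation":[0,0,0]},{"grip":1,"delta_pos":[0.5,0,0],"rotation":[0,0,0]},{"grip":1,"delta_pos":[0.75,0,0],"rotation":[0,0,0]},{"grip":1,"delta_pos":[1,0,0],"rotation":[0,0,0]},{"grip":1,"delta_pos":[1,0,0],"rotation":[0,0,0]}]' | grep -E "tool_pos|^force"
python3 -m creep '[{"grip":1,"delta_pos":[0.25,0,0],"rotation":[0,0,0]},{"grip":1,"delta_pos":[0.5,0,0],"rotation":[0,0,0]},{"grip":1,"delta_pos":[0.75,0,0],"rotation":[0,0,0]},{"grip":1,"delta_pos":[1,0,0],"rotation":[0,0,0]},{"grip":1,"delta_pos":[1,0,0],"rotation":[0,0,0]}]' | grep -E "tool_pos|^force"
python3 -m creep '[{"grip":1,"delta_pos":[0.04,0,0],"rotation":[0,0,0]},{"grip":1,"delta_pos":[0.08,0,0],"rotation":[0,0,0]},{"grip":1,"delta_pos":[0.1,0,0],"rotation":[0,0,0]},{"grip":1,"delta_pos":[0.1,0,0],"rotation":[0,0,0]}]'| grep -E "tool_pos|^force"
```

```text
tool_pos: [0.6521, 0.1298, 0.119]
gripper_force: 0.0
clock: 56.8
tool_pos: [0.6534, 0.1292, 0.1212]
orientation: [179.9, -0.0, -88.2]
force: [-3.8, 0.2, 3.9]
opening: 0.0139
gripper_force: 30.0
tool_pos: [0.6563, 0.0264, 0.1212]
force: [-5.5, -2.5, 3.5]
tool_pos: [0.6591, -0.0737, 0.1211]
force: [-5.8, -2.5, 5.2]
tool_pos: [0.6593, -0.0807, 0.1211]
force: [-6.9, 2.3, 5.9]
```

Push a little further to confirm the stop, then release in place.

```bash
python3 -m creep '[{"grip":1,"delta_pos":[0.03,0,0],"rotation":[0,0,0]},{"grip":1,"delta_pos":[0.05,0,0],"rotation":[0,0,0]},{"grip":1,"delta_pos":[0.05,0,0],"rotation":[0,0,0]}]'| grep -E "tool_pos|^force"
python3 -m creep '[{"grip":0.4,"delta_pos":[0,0,0],"rotation":[0,0,0]},{"grip":0.4,"delta_pos":[0,0,0],"rotation":[0,0,0]},{"grip":0.4,"delta_pos":[0,0,0],"rotation":[0,0,0]},{"grip":0.4,"delta_pos":[0,0,0],"rotation":[0,0,0]}]' | grep -E "tool_pos|^force"
python3 -m creep '[{"grip":0.4,"delta_pos":[0,0,-0.4],"rotation":[0,0,0]},{"grip":0.4,"delta_pos":[0,0,-0.8],"rotation":[0,0,0]},{"grip":0.4,"delta_pos":[0,0,-1],"rotation":[0,0,0]},{"grip":0.4,"delta_pos":[0,0,-1],"rotation":[0,0,0]},{"grip":0.4,"delta_pos":[0,0,-1],"rotation":[0,0,0]}]'
python3 -m creep '[{"grip":0.3,"delta_pos":[0.3,0,-0.6],"rotation":[0,0,0]},{"grip":0.3,"delta_pos":[0.6,0.3,-0.6],"rotation":[0,0,0]},{"grip":0.3,"delta_pos":[0.6,0.3,-0.6],"rotation":[0,0,0]},{"grip":0.3,"delta_pos":[0.6,0.3,-0.6],"rotation":[0,0,0]}]' | grep tool_pos
python3 - <<'E'
from h import *
s=snap('scene','s20.png')
heel(s,.410,.239,.045,fish=False); heel(s,.401,.338,.045,fish=False)
# guard edge strip profile along machine y in scene view (bright strip), vs shut position -110mm
c,n=np.cos(.0305),np.sin(.0305)
for nm in('scene0.png','s20.png'):
    s=load(nm); o=[]
    for y in np.arange(-.125,-.06,.004):
        x=-.06; u,v=proj(s,[.6593+c*x-n*y,-.0805+n*x+c*y,.089]); o.append(int(cv2.getRectSubPix(s['color'],(1,1),(u,v)).mean()))
    print(nm,o)
E
```

```text
tool_pos: [0.6593, -0.0812, 0.1211]
force: [-10.5, 22.9, 11.4]
tool_pos: [0.661, -0.086, 0.1209]
force: [0.7, 0.3, -0.8]
clock: 59.4
tool_pos: [0.6609, -0.0858, 0.2212]
orientation: [-180.0, 0.0, -88.2]
force: [-0.2, 0.1, -0.9]
opening: 0.0524
gripper_force: 0.0
tool_pos: [0.632, -0.1474, 0.2803]
heel [0.4132 0.2408] yaw 7.4 mismatch mm2 168.75 area 1894.5 (1794) rect mm [44.77667618 46.8164978 ]
heel [0.4038 0.3362] yaw 4.4 mismatch mm2 173.75 area 1879.0 (1794) rect mm [47.  44.5]
scene0.png [78, 90, 104, 111, 103, 86, 62, 59, 61, 81, 157, 212, 219, 203, 162, 142, 140]
s20.png [79, 82, 82, 123, 197, 219, 207, 169, 143, 140, 140, 139, 140, 140, 139, 139, 140]
```

```bash
python3 -c "
from plant import ctrl
print(ctrl.close_job())"
```

```text
the job is handed in; nothing more can be done
None
```

I did the full sequence and handed the job in: both heel blocks (only two were on the bench) were plugged home, the plunger was held down for 1.5 s with the guard shut, and both blocks now stand upright in the tray with the guard fully shut.

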